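# Pull the red cable-car line from a souvenir counter

### The job

The red cable-car line goes back to the supplier. Tip the red puzzle box forward by its top edge so that it leans out of the tight row, then take hold of it and stand it upright in the narrow pocket of the grey tote, and stand every red cable-car cabin from the pink display bin upright on the floor of the tote's wide side. Once the puzzle is out, slide the wooden bookend along to close up the row, leaving the other puzzles upright in the rack and everything else where it is.

Things in the scene. Friction and masses are not known exactly. Their poses are not given: they have to be found in the camera images.
- rack: fixed black steel counter rack, open above. Origin on the counter under the middle of the row; x away from the robot's side, y along the row. Floor at 10 mm height. Five boxes side by side, pitch 33 mm (1 mm gaps), spines at x = -45, backs at x = +55. End wall at y = 83 to 89, 160 high.
- rack_front (a point): middle of the outer (upper) edge of the rack's front panel. The panel starts at rack x = -50 on the rack floor and leans outward (to -x) 0.63 rad from upright, to x = -109, height 91; it runs from y = -135 to +95. A box tipped more than about 0.5 rad about its lower front edge falls gently against it and stays leaning at about 0.6 rad.
- rack_back (a point): middle of the top edge of the rack's back panel, at rack x = 57 to 63, only 130 high, so that the top 70 mm of each box's back is free and a finger can reach down behind its top edge.
- bookend (a joint): travel in m of the wooden bookend along the rack's +y; 0 at the start, when it stands against the row; 0.033 to 0.038 when one box is gone and the rest are pushed together (0.032 box + gaps). Pushing it takes about 3 N, with boxes up to about 12 N; it stays where it is left.
- bookend_top (a point): centre of the top face of the wooden bookend, a block 60 (rack x) x 40 (rack y) x 135 tall, top about 146 mm above the counter; at the low-y end of the row. Its outer face, to be pushed, is 20 mm from this point towards rack -y.
- puzzle_red: Red boxed jigsaw puzzle, a closed stiff box 100 deep (its x) x 32 thick (its y) x 190 tall (its z), 0.22 kg; origin at the centre of its underside, z up along its height; spine (narrow face) towards -x, facing the robot. The one to go back; in one of the three middle places of the row.
- bin: fixed pink display bin, 184 (x) x 184 (y), floor 4 mm, walls and dividers 4 mm thick and 28 high; 3 by 3 compartments, 56 x 56 inside, centres at x, y = -60, 0, +60. Origin at the centre of its underside.
- tote: fixed grey returns tote, 180 (x) x 187 (y), floor 4 mm, walls and divider 4 mm thick and 50 high. A lengthwise divider at y = 37.5 to 41.5 parts a narrow pocket (+y) from a wide side (-y). Origin at the centre of its underside.
- pocket (a point): centre of the floor of the tote's narrow pocket, 172 (x) x 48 (y) inside; axes as the tote's. The puzzle stands in it upright, its thickness across the pocket.
- wide_side (a point): centre of the floor of the tote's wide side, 172 (x) x 127 (y) inside; axes as the tote's. Room for six cabins standing three (along x) by two.
- puzzle_blue: Blue boxed jigsaw puzzle, a closed stiff box 100 deep (its x) x 32 thick (its y) x 190 tall (its z), 0.22 kg; origin at the centre of its underside, z up along its height; spine (narrow face) towards -x, facing the robot. Stays in the rack.
- puzzle_green: Green boxed jigsaw puzzle, a closed stiff box 100 deep (its x) x 32 thick (its y) x 190 tall (its z), 0.22 kg; origin at the centre of its underside, z up along its height; spine (narrow face) towards -x, facing the robot. Stays in the rack.
- puzzle_purple: Purple boxed jigsaw puzzle, a closed stiff box 100 deep (its x) x 32 thick (its y) x 190 tall (its z), 0.22 kg; origin at the centre of its underside, z up along its height; spine (narrow face) towards -x, facing the robot. Stays in the rack.
- puzzle_cream: Cream boxed jigsaw puzzle, a closed stiff box 100 deep (its x) x 32 thick (its y) x 190 tall (its z), 0.22 kg; origin at the centre of its underside, z up along its height; spine (narrow face) towards -x, facing the robot. Stays in the rack.
- cabin_red1: Red toy cable-car cabin, 0.07 kg: dark base 40 (x) x 36 (y) x 10, cabin body to 27 high, and on top a dark steel hanger block 22 (x) x 12 (y) from 27 to 51 high, by which it is picked (close the fingers along its y). Origin at the centre of its underside, z up. To go back; it may be absent.
- cabin_red2: Red toy cable-car cabin, 0.07 kg: dark base 40 (x) x 36 (y) x 10, cabin body to 27 high, and on top a dark steel hanger block 22 (x) x 12 (y) from 27 to 51 high, by which it is picked (close the fingers along its y). Origin at the centre of its underside, z up. To go back; it may be absent.
- cabin_red3: Red toy cable-car cabin, 0.07 kg: dark base 40 (x) x 36 (y) x 10, cabin body to 27 high, and on top a dark steel hanger block 22 (x) x 12 (y) from 27 to 51 high, by which it is picked (close the fingers along its y). Origin at the centre of its underside, z up. To go back; it may be absent.
- cabin_red4: Red toy cable-car cabin, 0.07 kg: dark base 40 (x) x 36 (y) x 10, cabin body to 27 high, and on top a dark steel hanger block 22 (x) x 12 (y) from 27 to 51 high, by which it is picked (close the fingers along its y). Origin at the centre of its underside, z up. To go back; it may be absent.
- cabin_red5: Red toy cable-car cabin, 0.07 kg: dark base 40 (x) x 36 (y) x 10, cabin body to 27 high, and on top a dark steel hanger block 22 (x) x 12 (y) from 27 to 51 high, by which it is picked (close the fingers along its y). Origin at the centre of its underside, z up. To go back; it may be absent.
- cabin_red6: Red toy cable-car cabin, 0.07 kg: dark base 40 (x) x 36 (y) x 10, cabin body to 27 high, and on top a dark steel hanger block 22 (x) x 12 (y) from 27 to 51 high, by which it is picked (close the fingers along its y). Origin at the centre of its underside, z up. To go back; it may be absent.
- cabin_blue: Blue toy cable-car cabin, 0.07 kg: dark base 40 (x) x 36 (y) x 10, cabin body to 27 high, and on top a dark steel hanger block 22 (x) x 12 (y) from 27 to 51 high, by which it is picked (close the fingers along its y). Origin at the centre of its underside, z up. Stays in its compartment.
- cabin_green: Green toy cable-car cabin, 0.07 kg: dark base 40 (x) x 36 (y) x 10, cabin body to 27 high, and on top a dark steel hanger block 22 (x) x 12 (y) from 27 to 51 high, by which it is picked (close the fingers along its y). Origin at the centre of its underside, z up. Stays in its compartment.
- snow_globe: snow globe on a wooden foot, 68 across, 81 high, at the back of the counter; origin under its centre. Leave alone.
- mug: white mug, 76 across, 85 high, at the back of the counter; origin under its centre. Leave alone.

How it is judged:
By the outcome, as a careful person would: the job done as asked, in the order asked, and still so for the second after the job is handed in, with the robot touching nothing.
Of cabin_red1, cabin_red2, cabin_red3, cabin_red4, cabin_red5, cabin_red6 only 4 to 6 are there at a start; the rules pass over those that are not, and their reading is None.
At some moment in a run one of cabin_red1, cabin_red2, cabin_red3, cabin_red4, cabin_red5, cabin_red6 may be knocked a few centimetres aside while the robot is not near it.
It also fails if it takes over 192 s, if anything falls off the work surface, if the arm or the gripper's body presses on something with over 40 N, if the wrist force passes 120 N, or if a joint passes its speed limit or range.

### The arm

A 6-joint arm with a two-finger parallel gripper is mounted at the origin on the work surface. World frame = base frame: x ahead of the robot, y to its left, z up, the work surface at z = 0. Lengths are in m, angles in rad, forces in N, time in s.
With the tool pointing down it reaches from about 0.3 to 0.875 m from the base axis. Payload 6.4 kg.
Tool frame: the origin (TCP) lies midway between the tips of the shut fingers; the grasp point (between the pads) lies 19 mm behind it (robot.hold_point_z is the distance from the TCP to the grasp point, in m); z points along the fingers, y is the line along which they close (so a half turn about z gives the same grasp; the last joint's range is limited). The gripper opens to 85 mm and grips with 20 to 120 N. Pads are 22 mm wide; open, the fingers measure 114 mm over their backs; the gripper's body (76 mm by 85 mm) begins 54 mm behind the grasp point. The pads swing forward as they close: fully open they stand 13 mm farther back than shut.
Start: joints at [-1.478, 0.181, 1.607, -0, 1.354, -0.206], TCP at [0.169, -0.55, 0.231] pointing down, gripper open.
Joint ranges: [-2.99, 2.99], [-0.89, 2.07], [0.3, 2.58], [-1.14, 4.28], [0, 2.63], [-3.12, 3.12]. Speed limits (rad/s): [2.57, 2.57, 3.01, 3.14, 3.14, 3.14].

### API

Orientations are given as a unit quaternion [w, x, y, z].
In Python, from cell import robot, viewer gives the robot as it stands.
- The arm moves only by the tool drive_tool, never from a script. Its argument "targets" is text: rows parted by semicolons, each of 5 numbers parted by spaces: the opening, from 0 (shut) to 1 (fully open), then the shift along the tool's x, y, z in cm, then the turn about the tool's z in degrees. In form: hand dx dy dz turn; .... A call has exactly 8 rows; each row shifts and turns the commanded pose from where the row before left it, along the tool's axes as they then stand; what a row does not reach is not made up. A row lasts 1/10 s, in which the tool goes at most 50 mm and 8.59 degrees, less where a joint would pass 70% of its speed; a pose out of reach is approached as far as the arm can. A call with a gripper value outside its range is refused whole. The fingers move at their own pace and stop on an object; "grip_force" is the grip in N (left out, the last holds). Time passes only in rows, so rows that do not move let the fingers close, or fill a call up. It gives the time, the measured TCP pose, the force, the opening and the grip force at its end, in the units of the state.
- robot.get_state(): the state, without advancing time (a new reading comes with each control period).
- viewer.camera(name): name is "side" or "top" or "wrist"; returns a dict with "img" (480x640x3 uint8, red, green, blue), "z_map" (480x640 float32, m along the optical axis (not along the pixel's ray), 0 where there is no reading), "fx", "fy", "cx", "cy" (pixels), "view" (4x4, takes a point from world to camera coordinates). Camera axes: x right, y down, z forward; pixel columns grow to the right and rows downward; lengths in m; the calibration is good to about 2 mm. A picture is of the moment at which its call begins.
- robot.sign_off(): hands the job in; it is judged then, once.
The state is a dict: "t": time; "joint_pos": joint angles; "dq": joint speeds; "joint_torque": joint torques, N m; "tcp_pos": TCP position; "eef_rot": TCP orientation; "contact_force": force on the tool from outside, world axes, zero at the start; "moment": the same for the moment, N m; "grip_width": opening from 0.0 (shut) to 1.0 (fully open); "grasp_force": force on a finger pad.
Only numpy, scipy, OpenCV 4.12 (cv2) and the standard library are available. Lean on these libraries where they do the work, as an engineer would, in place of code of your own. Each camera call takes 0.05 s, during which the arm holds its last target. There are 200 camera calls.

## Working session

There is one attempt and no reset: what is moved stays moved. The work goes in short steps, Python scripts to look and compute and a tool call to move; the robot and the scene stay as the last step left them, time stands still between calls to the robot, and variables do not carry over. Pictures are saved under pics/ and viewed, at most 14 in all, crops included, and the job is handed in when it is done.

Besides the shell and the picture viewer there is one more tool, called after ">>>" as name(argument=value, ...), one argument or row to a line, values as JSON. drive_tool: Moves the arm, as the interface text tells. Its arguments: {"type":"object","properties":{"targets":{"type":"string"},"grip_force":{"type":"number"}},"required":["targets"]}

```bash
ls; mkdir -p pics; python3 - <<'E'
from cell import robot, viewer
import cv2,numpy as np
s=robot.get_state();print(s)
for n in ("top","side"):
    c=viewer.camera(n);cv2.imwrite(f"pics/{n}0.png",c["img"][:,:,::-1]);np.savez(f"pics/{n}0.npz",**c)
    print(n,c["fx"],c["cx"],c["cy"],np.round(c["view"],3).tolist())
E
```

```text
pics
{'t': 0.0, 'joint_pos': array([-1.47833983e+00,  1.81529058e-01,  1.60799113e+00, -2.95310591e-06,
        1.35381405e+00, -2.06275776e-01]), 'dq': array([-1.34458981e-05, -1.42063459e-03, -6.97657071e-04, -7.07531511e-04,
       -4.36815555e-04,  1.81494804e-03]), 'joint_torque': array([-2.62859822e-05, -4.44874835e+01, -3.51334763e+01, -2.30055357e-04,
        9.04059329e-03, -2.48705760e-05]), 'tcp_pos': array([ 0.16920508, -0.5489673 ,  0.23039905]), 'eef_rot': array([-8.69466496e-04,  9.88865181e-01,  1.48811614e-01,  4.80905234e-05]), 'contact_force': array([ 0.88301094, -0.65328793,  0.00452011]), 'moment': array([ 0.00031814, -0.01002663,  0.04401981]), 'grasp_force': 0.0, 'grip_width': 0.9924606834400389}
top 519.487294621361 319.48588827370935 242.49537632950364 [[0.03, -1.0, 0.001, -0.025], [-0.976, -0.029, -0.215, 0.606], [0.215, 0.006, -0.977, 0.961], [0.0, 0.0, 0.0, 1.0]]
side 443.4357061164974 323.4304160377911 243.44149316374615 [[-0.317, 0.948, -0.001, 0.195], [0.856, 0.286, -0.431, -0.441], [-0.408, -0.137, -0.903, 1.244], [0.0, 0.0, 0.0, 1.0]]
```

View pics/top0.png

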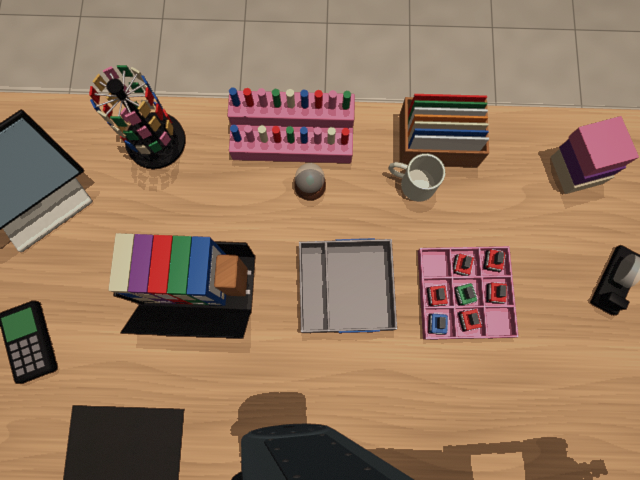

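View pics/side0.png

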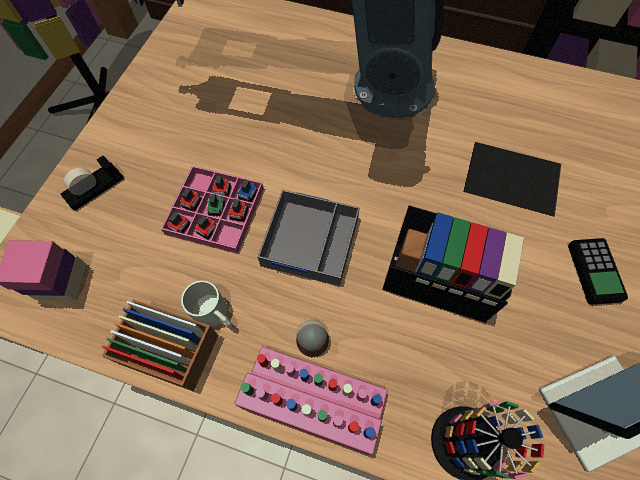

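The top view shows the row left to right as cream, purple, red (165,265), green, blue, then the bookend (229,275). The tote is near (347,285). The bin is near (468,292), with 5 red cabins, green in the centre and blue at (438,323).

```bash
cat > h.py <<'E'
import numpy as np, cv2
from cell import robot, viewer
def cloud(c):
    z=c["z_map"]; v,u=np.mgrid[:480,:640]
    p=np.stack([(u-c["cx"])/c["fx"]*z,(v-c["cy"])/c["fy"]*z,z],-1)
    V=c["view"]; return (p-V[:3,3])@V[:3,:3]      # world points HxWx3
def rect(p):
    (cx,cy),(w,h),a=cv2.minAreaRect((p[:,:2]*1000).astype(np.float32))
    return [round(float(x),1) for x in (cx,cy,w,h,a)]
def hsv(c): return cv2.cvtColor(c["img"],cv2.COLOR_RGB2HSV).astype(int)
E
python3 - <<'E'
from h import *
for n in("top","side"):
    c=dict(np.load(f"pics/{n}0.npz"));P=cloud(c);H=hsv(c);X,Y,Z=P[...,0],P[...,1],P[...,2]
    print(n)
    near=(X>.3)&(X<.8)
    h,s,v=H[...,0],H[...,1],H[...,2]
    red=((h<6)|(h>174))&(s>140)
    top=(Z>.192)&(Z<.208)&near&(Y>.0)&(Y<.6)
    print("tops",rect(P[top]),P[top][:,2].mean())
    for nm,m in dict(red=red,green=(h>50)&(h<80)&(s>100),blue=(h>100)&(h<125)&(s>100)).items():
        q=P[top&m]; print(nm,len(q),rect(q))
    b=(Z>.138)&(Z<.152)&near&(h>5)&(h<22)&(s>60)&(Y<.3)&(Y>0); print("bookend",rect(P[b]),P[b][:,2].mean())
    t=(Z>.043)&(Z<.054)&near&(Y>-.2)&(Y<.12)&(s<60); k,l,st,ce=cv2.connectedComponentsWithStats(t.astype(np.uint8))
    i=1+st[1:,4].argmax(); print("tote",rect(P[l==i]),st[i])
    pk=(Z>.02)&(Z<.034)&near&(Y>-.5)&(Y<-.1)&(h>150)&(s>60)&(h<174); print("bin",rect(P[pk]))
    ha=(Z>.045)&(Z<.058)&near&(Y>-.5)&(Y<-.15)
    k,l,st,ce=cv2.connectedComponentsWithStats(ha.astype(np.uint8))
    for i in range(1,k):
        if st[i,4]>5: print("hanger",st[i,4],ce[i].round(),rect(P[l==i]),P[l==i][:,2].mean().round(4))
c=dict(np.load("pics/top0.npz"));im=c["img"][:,:,::-1]
a=cv2.resize(im[235:345,410:525],None,fx=5,fy=5,interpolation=2);cv2.imwrite("pics/c1.png",a)
E
```

```text
top
tops [639.8, 333.7, 435.6, 234.3, 45.0] 0.19976257887288065
red 1094 [533.4, 263.8, 34.3, 100.3, 89.6]
green 1100 [642.4, 274.6, 338.6, 64.0, 21.8]
blue 1138 [651.3, 317.1, 428.2, 90.3, 45.2]
bookend [516.7, 218.0, 64.9, 170.5, 14.4] 0.1458112940970802
tote [529.5, -62.6, 184.1, 186.3, 3.3] [299 238  98  94 969]
bin [523.5, -307.2, 183.3, 184.8, 2.7]
hanger 23 [409. 156.] [798.7, -185.6, 2.3, 23.1, 1.1] 0.0517
hanger 31 [443. 157.] [798.7, -258.4, 2.4, 32.3, 0.3] 0.0522
hanger 52 [466. 158.] [799.0, -305.3, 2.1, 53.7, 0.4] 0.0518
hanger 7 [483. 158.] [798.7, -340.3, 2.1, 4.3, 10.7] 0.0529
hanger 93 [429. 166.] [773.3, -224.5, 66.6, 30.0, 62.8] 0.0519
hanger 79 [417. 189.] [731.8, -205.7, 71.4, 26.5, 68.2] 0.0516
hanger 8 [391. 242.] [615.1, -150.2, 0.3, 14.4, 89.9] 0.0483
hanger 185 [393. 293.] [522.1, -155.1, 158.5, 10.0, 0.0] 0.0492
hanger 80 [500. 257.] [591.0, -365.9, 12.0, 22.8, 82.9] 0.0539
hanger 80 [467. 262.] [579.0, -300.7, 11.4, 22.3, 75.1] 0.0534
hanger 85 [502. 291.] [523.8, -367.4, 12.2, 22.1, 88.1] 0.0532
hanger 74 [470. 292.] [518.8, -304.1, 21.8, 12.5, 17.3] 0.05
[... 535 characters left out ...]
 186.8, 2.5]
hanger 55 [218. 180.] [470.3, -310.7, 23.0, 12.7, 16.7] 0.052
hanger 61 [245. 184.] [459.8, -246.3, 12.9, 24.0, 81.5] 0.0522
hanger 63 [186. 193.] [525.8, -366.5, 22.9, 12.4, 1.3] 0.0527
hanger 102 [275. 211.] [512.5, -154.7, 134.7, 8.7, 0.2] 0.0488
hanger 59 [212. 199.] [520.9, -303.0, 24.0, 12.5, 18.6] 0.0526
hanger 61 [236. 204.] [516.2, -246.3, 23.7, 12.4, 6.1] 0.0522
hanger 66 [174. 217.] [592.8, -365.3, 13.1, 22.6, 80.5] 0.0527
hanger 64 [202. 221.] [581.1, -299.4, 11.9, 22.4, 77.7] 0.0524
hanger 95 [196. 293.] [744.0, -232.9, 25.3, 65.0, 56.0] 0.0511
hanger 24 [221. 305.] [745.8, -179.6, 31.2, 3.4, 18.0] 0.0504
hanger 44 [206. 319.] [786.1, -197.6, 7.7, 44.0, 29.7] 0.0515
```

View pics/c1.png

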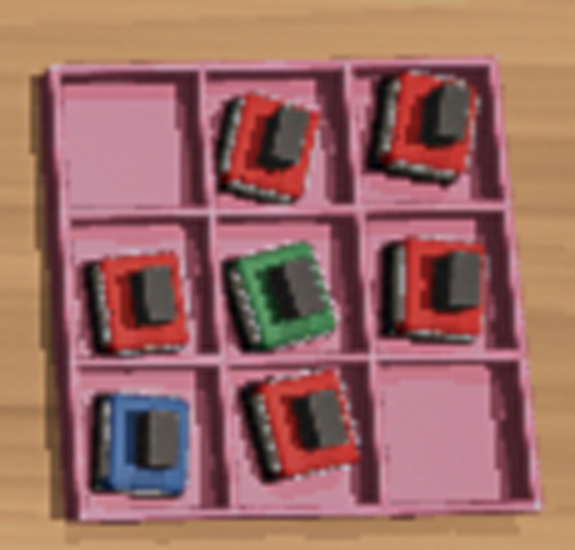

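The crop confirms 5 red cabins: compartments top-mid, top-right, mid-left, mid-right and bottom-mid. Two compartments are empty. Next I'll get the rack pose exactly.

```bash
python3 - <<'E'
from h import *
for n in("top","side"):
    c=dict(np.load(f"pics/{n}0.npz"));P=cloud(c);H=hsv(c);X,Y,Z=P[...,0],P[...,1],P[...,2]
    h,s,v=H[...,0],H[...,1],H[...,2]
    top=(Z>.190)&(Z<.206)&(X>.4)&(X<.63)&(Y>.1)&(Y<.4)
    print(n,"tops",rect(P[top]),P[top][:,2].mean().round(4))
    red=((h<6)|(h>174))&(s>140)
    print("red",rect(P[top&red]))
    b=(Z>.138)&(Z<.152)&(X>.47)&(X<.6)&(Y>.1)&(Y<.19); print("bookend",rect(P[b]))
    b=(Z>.122)&(Z<.137)&(X>.57)&(X<.62)&(Y>.1)&(Y<.4); print("back",b.sum(),P[b].mean(0).round(3))
    # edges: back edge x of tops as function of y (slope gives yaw)
    Q=P[top]; ys=np.arange(Q[:,1].min()+.01,Q[:,1].max()-.01,.008)
    e=np.array([[y,np.percentile(q:=Q[abs(Q[:,1]-y)<.004][:,0],98),np.percentile(q,2)] for y in ys])
    print("yaw(back,front)",np.degrees(np.arctan(-np.polyfit(e[:,0],e[:,1],1)[0])).round(2),np.degrees(np.arctan(-np.polyfit(e[:,0],e[:,2],1)[0])).round(2), e[:,1].mean().round(4),e[:,2].mean().round(4))
E
```

```text
top tops [533.4, 263.4, 165.3, 100.6, 89.5] 0.1997
red [533.4, 263.8, 34.3, 100.3, 89.6]
bookend [530.5, 161.9, 46.1, 99.6, 86.6]
back 135 [0.586 0.159 0.129]
yaw(back,front) -0.6 -0.55 0.5808 0.4847
side tops [534.6, 264.4, 164.3, 102.1, 89.5] 0.1988
red [534.7, 264.2, 32.2, 101.8, 89.5]
bookend [539.0, 163.3, 96.7, 46.4, 4.1]
back 766 [0.588 0.253 0.128]
yaw(back,front) -0.6 -0.65 0.5841 0.4872
```

>>> drive_tool(
  targets="1 -1 0 -5 0;1 -1 0 -4 0;1 0 0 -3 0;1 0 0 0 0;1 0 0 0 0;1 0 0 0 0;1 0 0 0 0;1 0 0 0 0",
  grip_force=20,
)

```text
t: 0.9
tcp_pos: [0.1504, -0.5549, 0.3489]
eef_rot: [-0.001, 0.989, 0.149, 0.0]
contact_force: [-1.2, -0.1, 1.0]
grip_width: 1.0
grasp_force: 0.0
```

>>> drive_tool(
  targets="0 0 0 0 -8;0 0 0 0 -8;0 0 0 0 -8;0 0 0 0 -8;0 0 0 0 -8;0 0 0 0 -8;0 0 0 0 -8;0 0 0 0 -8",
)

```text
t: 1.7
tcp_pos: [0.1504, -0.5551, 0.3496]
eef_rot: [-0.0, 0.758, 0.652, 0.0]
contact_force: [-0.0, 0.8, 0.0]
grip_width: -0.003
grasp_force: 0.0
```

>>> drive_tool(
  targets="0 0 0 0 -8.4;0 1 3.5 0 0;0 1 3.5 0 0;0 1 3.5 0 0;0 1 3.5 0 0;0 2 3.5 0 0;0 3 3 0 0;0 3 3 0 0",
)

```text
t: 2.5
tcp_pos: [0.3874, -0.4361, 0.3494]
eef_rot: [-0.001, 0.71, 0.704, 0.0]
contact_force: [0.2, 0.0, -0.0]
grip_width: 0.001
grasp_force: 0.0
```

>>> drive_tool(
  targets="0 3.5 3 0 0;0 3.5 3 0 0;0 3.5 3 0 0;0 3.5 3 0 0;0 4 2 0 0;0 4 1 0 0;0 4 1 0 0;0 4 1 0 0",
)

```text
t: 3.3
tcp_pos: [0.559, -0.1369, 0.3496]
eef_rot: [-0.001, 0.71, 0.704, -0.0]
contact_force: [0.2, -0.4, -0.1]
grip_width: -0.001
grasp_force: 0.0
```

>>> drive_tool(
  targets="0 4 .6 0 0;0 4 .6 0 0;0 4 .6 0 0;0 4 .6 0 0;0 4 .6 0 0;0 4 .6 0 0;0 4 .6 0 0;0 4 .6 0 0",
)

```text
t: 4.1
tcp_pos: [0.6094, 0.1826, 0.3497]
eef_rot: [-0.0, 0.71, 0.704, -0.0]
contact_force: [1.3, 0.3, -1.0]
grip_width: 0.003
grasp_force: 0.0
```

>>> drive_tool(
  targets="0 4 0 0 0;0 3.6 0 0 0;0 0 0 0 0;0 0 0 0 0;0 0 0 0 0;0 0 0 0 0;0 0 0 0 0;0 0 0 0 0",
)

```text
t: 4.9
tcp_pos: [0.6104, 0.2559, 0.3505]
eef_rot: [0.0, 0.711, 0.704, 0.0]
contact_force: [0.2, -0.0, 0.3]
grip_width: 0.002
grasp_force: 0.0
```

```bash
python3 - <<'E'
from h import *
c=viewer.camera("wrist");cv2.imwrite("pics/w1.png",c["img"][:,:,::-1]);P=cloud(c)
print(robot.get_state()["tcp_pos"],np.round(c["view"],3).tolist(),c["fx"])
H=hsv(c);h,s=H[...,0],H[...,1];red=((h<6)|(h>174))&(s>140)&(P[...,2]>.18)&(P[...,2]<.21)
if red.sum(): print(rect(P[red]))
E
```

```text
[0.61034363 0.25610219 0.35048405] [[1.0, -0.011, -0.001, -0.608], [-0.01, -0.959, 0.283, 0.181], [-0.004, -0.283, -0.959, 0.569], [0.0, 0.0, 0.0, 1.0]] 405.64654363283466
[663.5, 295.9, 367.8, 96.7, 20.9]
```

View pics/w1.png

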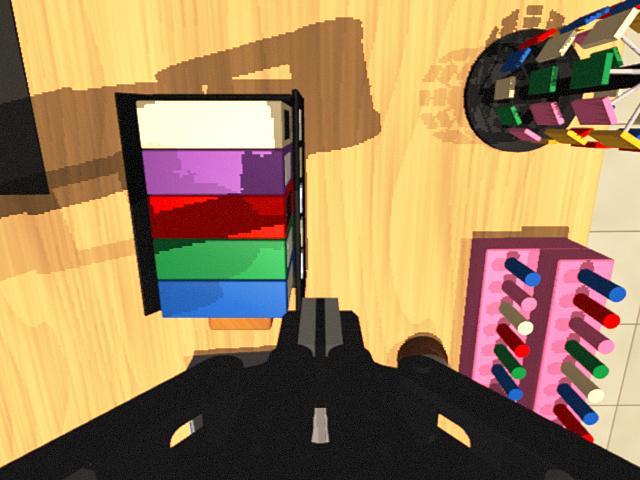

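The wrist view shows the red box still in the middle of the row at (220,215), with the shut fingers just behind the back panel. I'll descend behind it.

>>> drive_tool(
  targets="0 0.8 0 0 0;0 0 0 4 0;0 0 0 4 0;0 0 0 4 0;0 0 0 3 0;0 0 0 2.4 0;0 0 0 0 0;0 0 0 0 0",
)

```text
t: 5.75
tcp_pos: [0.6103, 0.2652, 0.1767]
eef_rot: [-0.0, 0.71, 0.704, -0.0]
contact_force: [0.9, 1.0, -0.2]
grip_width: 0.004
grasp_force: 0.0
```

>>> drive_tool(
  targets="0 0 -0.5 0 0;0 0 -0.5 0 0;0 0 -0.5 0 0;0 0 -0.5 0 0;0 0 -0.5 0 0;0 0 -0.5 0 0;0 0 0 0 0;0 0 0 0 0",
)

```text
t: 6.55
tcp_pos: [0.58, 0.265, 0.1761]
eef_rot: [-0.0, 0.71, 0.704, -0.0]
contact_force: [1.0, 0.2, -0.6]
grip_width: -0.001
grasp_force: 0.3
```

>>> drive_tool(
  targets="0 0 -0.7 0 0;0 0 -0.7 0 0;0 0 -0.7 0 0;0 0 -0.7 0 0;0 0 -0.7 0 0;0 0 -0.7 0 0;0 0 0 0 0;0 0 0 0 0",
)

```text
t: 7.35
tcp_pos: [0.5386, 0.2658, 0.1781]
eef_rot: [0.001, 0.71, 0.704, 0.001]
contact_force: [0.5, -0.0, 6.0]
grip_width: -0.0
grasp_force: 3.2
```

```bash
python3 - <<'E'
from h import *
c=viewer.camera("side");cv2.imwrite("pics/s1.png",cv2.resize(c["img"][180:330,370:540,::-1],None,fx=3.5,fy=3.5))
E
```

```text
(no output)
```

View pics/s1.png

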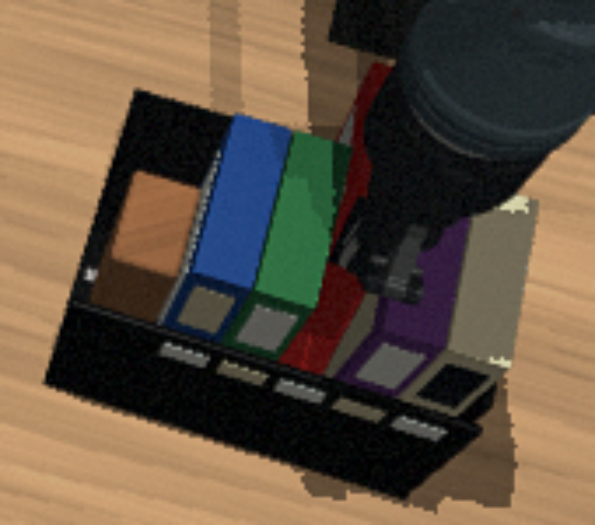

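The red box is leaning forward, its top edge at (370,90) out in front of the row, and the finger is in its slot. I'll keep pulling.

>>> drive_tool(
  targets="0 0 -0.3 -0.4 0;0 0 -0.6 -0.3 0;0 0 -0.6 -0.3 0;0 0 -0.6 0 0;0 0 -0.6 0 0;0 0 0 0 0;0 0 0 0 0;0 0 0 0 0",
)

```text
t: 8.2
tcp_pos: [0.5113, 0.2656, 0.1862]
eef_rot: [-0.0, 0.71, 0.704, -0.0]
contact_force: [0.6, -0.6, -0.4]
grip_width: 0.004
grasp_force: 0.0
```

```bash
python3 - <<'E'
from h import *
c=viewer.camera("side");P=cloud(c);H=hsv(c);h,s=H[...,0],H[...,1]
X,Y,Z=P[...,0],P[...,1],P[...,2]
red=((h<6)|(h>174))&(s>140)&(Y>.2)&(Y<.33)&(X>.3)&(X<.7)&(Z>.02)
q=P[red];print(len(q),q.min(0),q.max(0),robot.get_state()["contact_force"])
for z in(.08,.12,.16,.18,.2,.21,.22):
    r=q[abs(q[:,2]-z)<.006]
    if len(r):print(z,len(r),np.percentile(r[:,0],[2,50,98]).round(3),np.percentile(r[:,1],[5,95]).round(3))
E
```

```text
772 [0.36750157 0.20457425 0.0319771 ] [0.59341445 0.31694567 0.3454138 ] [ 0.59696541 -0.40907105  0.32250679]
0.08 78 [0.549 0.557 0.592] [0.257 0.28 ]
0.12 73 [0.519 0.525 0.566] [0.262 0.279]
0.16 59 [0.368 0.487 0.497] [0.25  0.262]
0.18 44 [0.39  0.42  0.479] [0.249 0.257]
0.2 46 [0.415 0.457 0.466] [0.249 0.254]
0.21 25 [0.432 0.451 0.458] [0.249 0.253]
0.22 1 [0.443 0.443 0.443] [0.249 0.249]
```

>>> drive_tool(
  targets="0 0 0.4 -2 0;0 0 0 -4 0;0 0 0 -4 0;0 0 0 -4 0;0 0 -4 0 0;0 0 -4 0 0;0 0 -3.2 0 0;0 0 0 0 8.5",
)

```text
t: 9.05
tcp_pos: [0.4003, 0.2669, 0.3267]
eef_rot: [-0.0, 0.76, 0.65, 0.0]
contact_force: [0.7, 0.3, -0.1]
grip_width: -0.002
grasp_force: 0.0
```

>>> drive_tool(
  targets="1 0 0 0 8.5;1 0 0 0 8.5;1 0 0 0 8.5;1 0 0 0 8.5;1 0 0 0 8.5;1 0 0 0 8.5;1 0 0 0 8.5;1 0 0 0 8.5",
)

```text
t: 9.85
tcp_pos: [0.4034, 0.2665, 0.3263]
eef_rot: [0.0, 0.994, 0.11, -0.0]
contact_force: [-0.3, 0.2, -0.4]
grip_width: 1.002
grasp_force: 0.0
```

>>> drive_tool(
  targets="1 0 0 0 8.5;1 0 0 0 5;1 0 0 0 0;1 0 0 0 0;1 0 0 0 0;1 0 0 0 0;1 0 0 0 0;1 0 0 0 0",
)

```text
t: 10.65
tcp_pos: [0.4033, 0.2665, 0.3263]
eef_rot: [-0.0, 1.0, -0.004, 0.0]
contact_force: [0.3, 0.1, -0.0]
grip_width: 0.999
grasp_force: 0.0
```

```bash
python3 - <<'E'
from h import *
s=robot.get_state();print(s["tcp_pos"],s["eef_rot"].round(4))
for n in("wrist","top"):
    c=viewer.camera(n);P=cloud(c);H=hsv(c);h,s=H[...,0],H[...,1];np.savez(f"pics/{n}2.npz",**c)
    cv2.imwrite(f"pics/{n}2.png",c["img"][:,:,::-1])
    X,Y,Z=P[...,0],P[...,1],P[...,2]
    red=((h<6)|(h>174))&(s>140)&(Y>.2)&(Y<.33)&(X>.3)&(X<.7)&(Z>.02)&(Z<.24)
    q=P[red];print(n,len(q),q.min(0),q.max(0))
    for z in(.14,.16,.17,.18,.19,.2,.21,.22):
        r=q[abs(q[:,2]-z)<.005]
        if len(r):print(z,len(r),np.percentile(r[:,0],[2,50,98]).round(3),np.percentile(r[:,1],[2,98]).round(3))
E
```

```text
[0.40325796 0.26653531 0.32632154] [-0.     1.    -0.004  0.   ]
wrist 9340 [0.36841738 0.2096959  0.02085816] [0.58724923 0.32926072 0.22200082]
0.14 423 [0.506 0.511 0.515] [0.249 0.279]
0.16 716 [0.369 0.492 0.498] [0.249 0.279]
0.17 827 [0.376 0.387 0.49 ] [0.249 0.28 ]
0.18 700 [0.388 0.397 0.481] [0.249 0.28 ]
0.19 771 [0.4   0.409 0.473] [0.249 0.28 ]
0.2 890 [0.413 0.421 0.466] [0.249 0.28 ]
0.21 1304 [0.425 0.435 0.457] [0.249 0.28 ]
0.22 1029 [0.437 0.444 0.45 ] [0.249 0.28 ]
top 1432 [0.3660367  0.2468884  0.02068876] [0.54142072 0.32928427 0.22309338]
0.14 42 [0.384 0.507 0.513] [0.248 0.279]
0.16 178 [0.367 0.376 0.496] [0.248 0.279]
0.17 230 [0.375 0.386 0.488] [0.248 0.279]
0.18 134 [0.386 0.404 0.479] [0.248 0.279]
0.19 101 [0.399 0.433 0.471] [0.248 0.279]
0.2 93 [0.415 0.443 0.463] [0.248 0.279]
0.21 253 [0.424 0.435 0.455] [0.248 0.279]
0.22 130 [0.436 0.442 0.448] [0.248 0.279]
```

View pics/wrist2.png

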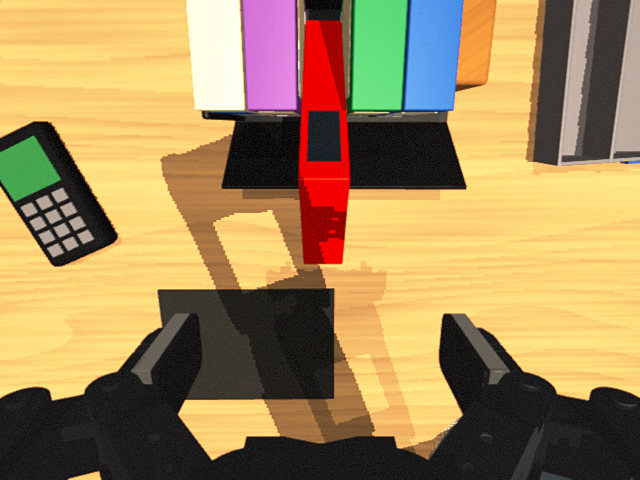

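The wrist view shows the red box leaning out at (323,180), held by the front panel, with the other boxes upright. Its measured lean is about 0.66 rad and its centre is at y = 0.2645.

>>> drive_tool(
  targets="1 0.9 0.2 0 0;1 0 0 4 0;1 0 0 4 0;1 0 0 4 0;1 0 0 3 0;1 0 0 1.9 0;1 0 0 0 0;1 0 0 0 0",
  grip_force=30,
)

```text
t: 11.55
tcp_pos: [0.4128, 0.2644, 0.1577]
eef_rot: [0.0, 1.0, -0.004, -0.0]
contact_force: [-0.5, -0.1, 0.1]
grip_width: 1.001
grasp_force: 0.0
```

>>> drive_tool(
  targets="0 0 0 0 0;0 0 0 0 0;0 0 0 0 0;0 0 0 0 0;0 0 0 0 0;0 0 0 0 0;0 0 0 0 0;0 0 0 0 0",
)

```text
t: 12.35
tcp_pos: [0.4127, 0.2647, 0.158]
eef_rot: [-0.0, 1.0, -0.004, 0.001]
contact_force: [-0.0, -0.0, 6.0]
grip_width: 0.371
grasp_force: 34.4
```

>>> drive_tool(
  targets="0 -0.5 0 -1 0;0 -0.5 0 -1 0;0 -0.5 0 -1 0;0 -0.5 0 -1 0;0 -0.5 0 -1 0;0 -0.5 0 -1 0;0 0 0 0 0;0 0 0 0 0",
)

```text
t: 13.15
tcp_pos: [0.3823, 0.2648, 0.2176]
eef_rot: [-0.0, 1.0, -0.004, 0.0]
contact_force: [-0.4, -0.5, -3.0]
grip_width: 0.369
grasp_force: 33.5
```

```bash
python3 - <<'E'
from h import *
for n in("side","wrist"):
    c=viewer.camera(n);cv2.imwrite(f"pics/{n}3.png",c["img"][:,:,::-1])
a=cv2.imread("pics/side3.png")[130:350,330:560];b=cv2.imread("pics/wrist3.png")
cv2.imwrite("pics/m3.png",np.hstack([cv2.resize(a,(420,400)),cv2.resize(b,(380,400))]))
print(robot.get_state()["contact_force"])
E
```

```text
[ 0.47562503  0.58535951 -2.76122756]
```

View pics/m3.png

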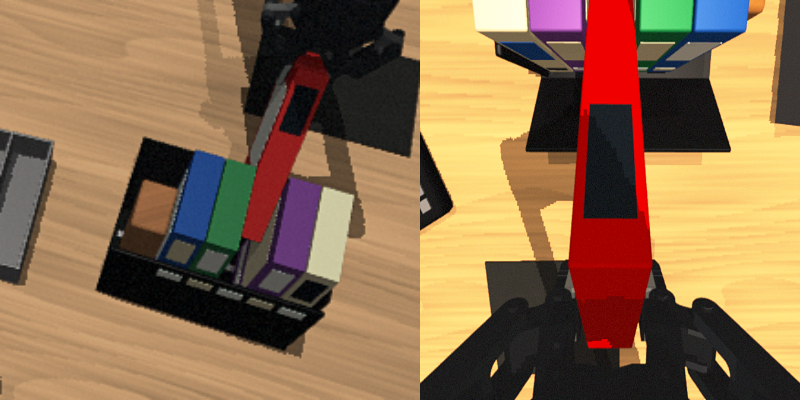

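The box is held at (300,80), still leaning, and its neighbours are upright. I'll lift it clear.

>>> drive_tool(
  targets="0 0 0 -2 0;0 0 0 -3 0;0 0 0 -3 0;0 0 0 -3 0;0 0 0 -3 0;0 0 0 -3 0;0 0 0 -2 0;0 0 0 -1 0",
)

```text
t: 14.05
tcp_pos: [0.3829, 0.2649, 0.4189]
eef_rot: [-0.0, 1.0, -0.004, 0.001]
contact_force: [1.2, 1.4, -2.4]
grip_width: 0.37
grasp_force: 33.5
```

>>> drive_tool(
  targets="0 0 1 0 0;0 0 2 0 0;0 0 3 0 -1.7;0 0 3 0 -2;0 0 3 0 0;0 0 3 0 0;0 0 3 0 0;0 0 2 0 0",
)

```text
t: 14.85
tcp_pos: [0.3877, 0.0627, 0.4152]
eef_rot: [0.0, 1.0, 0.027, -0.002]
contact_force: [0.3, 0.3, -2.5]
grip_width: 0.37
grasp_force: 33.5
```

```bash
cat >> h.py <<'E'
def box():
    s=robot.get_state();t=s["tcp_pos"];print("tcp",t.round(4),s["eef_rot"].round(4),s["contact_force"].round(1))
    for n in("wrist","top"):
        c=viewer.camera(n);P=cloud(c);H=hsv(c);h,sa=H[...,0],H[...,1];X,Y,Z=P[...,0],P[...,1],P[...,2]
        r=((h<6)|(h>174))&(sa>140)&(abs(Y-t[1])<.06)&(abs(X-t[0])<.25)&(Z>.01)&(Z<t[2]+.1)
        q=P[r]; hl=cv2.convexHull((q[:,[0,2]]*1000).astype(np.float32))[:,0]
        print(n,len(q),"y",np.percentile(q[:,1],[2,98]).round(3),"hull xz",cv2.approxPolyDP(hl[:,None],6,True)[:,0].round().tolist())
E
python3 -c "
from h import *
box()"
```

```text
tcp [0.3877 0.0627 0.4152] [ 2.000e-04  9.996e-01  2.730e-02 -1.600e-03] [ 0.3  0.3 -2.5]
wrist 33851 y [0.05  0.082] hull xz [[591.0, 50.0], [512.0, 365.0], [401.0, 500.0], [343.0, 416.0]]
top 1064 y [0.049 0.082] hull xz [[486.0, 306.0], [537.0, 331.0], [463.0, 425.0], [469.0, 344.0]]
```

The box still leans 0.67 rad in the grip, with the grasp near its top centre, which matches the geometry. I'll lower the grip force so gravity can swing it upright while it's over free counter.

>>> drive_tool(
  targets="0 0 0 0 0;0 0 0 0 0;0 0 0 0 0;0 0 0 0 0;0 1 0 0 0;0 2 0 0 0;0 0 0 0 0;0 0 0 0 0",
  grip_force=20,
)

```text
t: 15.75
tcp_pos: [0.4188, 0.0668, 0.4169]
eef_rot: [-0.0, 1.0, 0.028, -0.001]
contact_force: [-0.4, -0.2, -3.6]
grip_width: 0.372
grasp_force: 33.5
```

>>> drive_tool(
  targets="0 0 0 0 0;0 -4 0 0 0;0 -1 0 0 0;0 0 0 0 0;0 0 0 0 0;0 0 0 0 0;0 0 0 0 0;0 0 0 0 0",
)

```text
t: 16.55
tcp_pos: [0.3689, 0.0638, 0.4172]
eef_rot: [-0.0, 1.0, 0.028, -0.0]
contact_force: [-1.2, 0.1, -3.0]
grip_width: 0.368
grasp_force: 33.4
```

```bash
python3 -c "
from h import *
box()"
```

```text
tcp [0.3689 0.0638 0.4172] [-1.000e-04  9.996e-01  2.810e-02 -2.000e-04] [-1.2  0.1 -3. ]
wrist 33895 y [0.051 0.083] hull xz [[577.0, 44.0], [494.0, 365.0], [387.0, 508.0], [359.0, 484.0], [324.0, 418.0], [552.0, 50.0]]
top 1418 y [0.052 0.085] hull xz [[442.0, 285.0], [518.0, 330.0], [422.0, 453.0], [431.0, 325.0]]
```

The grip force stays at about 33 N, so the box hasn't rotated. I'll lower it into the pocket and pivot it upright about its lower front edge on the floor.

>>> drive_tool(
  targets="0 2.3 3.4 0 0;0 2.3 3.3 0 0;0 0 0 0 0;0 0 0 3 0;0 0 0 4 0;0 0 0 4 0;0 0 0 4 0;0 0 0 0 0",
)

```text
t: 17.45
tcp_pos: [0.4145, 0.0008, 0.2619]
eef_rot: [-0.002, 1.0, 0.028, -0.005]
contact_force: [-1.6, 0.5, -3.6]
grip_width: 0.372
grasp_force: 33.2
```

```bash
python3 - <<'E'
from h import *
box()
c=viewer.camera("side");a=c["img"][90:340,230:500,::-1]
c=viewer.camera("top");b=c["img"][220:420,260:460,::-1]
cv2.imwrite("pics/m4.png",np.hstack([cv2.resize(a,(400,400)),cv2.resize(b,(400,400))]))
E
```

```text
tcp [0.4145 0.0008 0.2619] [-0.0018  0.9996  0.0282 -0.0055] [-1.6  0.5 -3.6]
wrist 33894 y [-0.013  0.02 ] hull xz [[586.0, 18.0], [540.0, 202.0], [432.0, 347.0], [370.0, 265.0], [442.0, 14.0]]
top 373 y [-0.008  0.023] hull xz [[562.0, 174.0], [513.0, 242.0]]
```

View pics/m4.png

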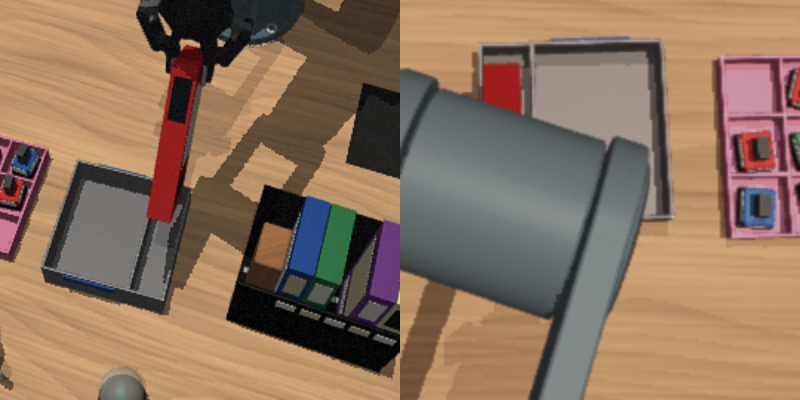

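The box's lower end is over the narrow pocket at (165,215) in the left half of the view. I'll lower it to the floor.

>>> drive_tool(
  targets="0 0.6 0 3 0;0 0 0 3 0;0 0 0 2.5 0;0 0 0 1.5 0;0 0 0 0.5 0;0 0 0 0.5 0;0 0 0 0 0;0 0 0 0 0",
)

```text
t: 18.45
tcp_pos: [0.4252, -0.0004, 0.1586]
eef_rot: [0.0, 1.0, 0.028, 0.001]
contact_force: [0.4, 0.1, -2.1]
grip_width: 0.372
grasp_force: 33.2
```

>>> drive_tool(
  targets="0 0 0 0.2 0;0 0 0 0.2 0;0 0 0 0.2 0;0 0 0 0 0;0 0 0 0 0;0 0 0 0 0;0 0 0 0 0;0 0 0 0 0",
)

```text
t: 19.25
tcp_pos: [0.4251, -0.0005, 0.154]
eef_rot: [0.0, 1.0, 0.028, 0.001]
contact_force: [-8.5, 2.3, 20.4]
grip_width: 0.37
grasp_force: 36.2
```

>>> drive_tool(
  targets="0 0.6 0 -0.2 0;0 0.6 0 -0.22 0;0 0.5 0 -0.16 0;0 0.5 0 -0.16 0;0 0 0 0 0;0 0 0 0 0;0 0 0 0 0;0 0 0 0 0",
)

```text
t: 20.05
tcp_pos: [0.4476, 0.0008, 0.1601]
eef_rot: [0.0, 1.0, 0.028, 0.002]
contact_force: [-0.0, -0.4, 6.2]
grip_width: 0.373
grasp_force: 34.9
```

```bash
python3 -c "
from h import *
box()"
```

```text
tcp [0.4476 0.0008 0.1601] [4.000e-04 9.996e-01 2.810e-02 1.800e-03] [-0.  -0.4  6.2]
wrist 34700 y [-0.013  0.02 ] hull xz [[548.0, 10.0], [581.0, 58.0], [464.0, 250.0], [400.0, 168.0], [442.0, 18.0]]
top 225 y [-0.015  0.022] hull xz [[580.0, 54.0], [554.0, 100.0], [411.0, 178.0], [398.0, 170.0]]
```

It pivots as planned: the lean is now 0.52 rad and the front edge is fixed at x ≈ 0.493. I'll continue along the arc.

>>> drive_tool(
  targets="0 0.5 0 -0.08 0;0 0.5 0 -0.1 0;0 0.5 0 -0.09 0;0 0.5 0 -0.08 0;0 0.5 0 -0.06 0;0 0.5 0 -0.05 0;0 0 0 0 0;0 0 0 0 0",
)

```text
t: 20.95
tcp_pos: [0.477, 0.0025, 0.1645]
eef_rot: [0.0, 1.0, 0.028, 0.001]
contact_force: [-2.5, 0.2, 6.9]
grip_width: 0.37
grasp_force: 35.6
```

>>> drive_tool(
  targets="0 0.5 0 -0.03 0;0 0.5 0 -0.02 0;0 0.5 0 0 0;0 0.5 0 0 0;0 0.5 0 0.02 0;0 0.5 0 0.03 0;0 0 0 0 0;0 0 0 0 0",
)

```text
t: 21.75
tcp_pos: [0.5071, 0.0042, 0.1644]
eef_rot: [0.0, 1.0, 0.028, 0.001]
contact_force: [-0.3, -0.6, 6.3]
grip_width: 0.373
grasp_force: 35.8
```

```bash
python3 -c "
from h import *
box()"
```

```text
tcp [0.5071 0.0042 0.1644] [3.000e-04 9.996e-01 2.810e-02 1.100e-03] [-0.3 -0.6  6.3]
wrist 29599 y [-0.01   0.022] hull xz [[562.0, 10.0], [592.0, 33.0], [554.0, 212.0], [525.0, 248.0], [477.0, 194.0]]
top 305 y [-0.013  0.017] hull xz [[483.0, 196.0], [454.0, 188.0]]
```

>>> drive_tool(
  targets="0 0.5 0 0.05 0;0 0.5 0 0.08 0;0 0.5 0 0.1 0;0 0.5 0 0.1 0;0 0.5 0 0.13 0;0 0.5 0 0.13 0;0 0.3 0 0.08 0;0 0 0 0 0",
)

```text
t: 22.65
tcp_pos: [0.5409, 0.006, 0.1584]
eef_rot: [0.0, 1.0, 0.028, 0.002]
contact_force: [0.4, 0.3, 8.1]
grip_width: 0.368
grasp_force: 36.7
```

```bash
python3 -c "
from h import *
box()"
```

```text
tcp [0.5409 0.006  0.1584] [3.000e-04 9.996e-01 2.810e-02 1.900e-03] [0.4 0.3 8.1]
wrist 27318 y [-0.008  0.023] hull xz [[595.0, 10.0], [591.0, 198.0], [558.0, 248.0], [516.0, 194.0], [577.0, 12.0]]
top 396 y [-0.011  0.02 ] hull xz [[487.0, 192.0], [493.0, 25.0], [520.0, 195.0]]
```

The box is practically upright (lean about 0.02) in x 0.49–0.59. I'll release it and rise.

>>> drive_tool(
  targets="0 0 0 0.05 0;0 0.05 0 0 0;0.7 0 0 0 0;0.7 0 0 0 0;0.7 0 0 0 0;0.7 0 0 0 0;0.7 0 0 -2 0;0.7 0 0 -4 0",
)

```text
t: 23.55
tcp_pos: [0.537, 0.0068, 0.2131]
eef_rot: [-0.001, 1.0, 0.028, -0.004]
contact_force: [1.3, 0.0, 0.1]
grip_width: 0.697
grasp_force: 0.0
```

>>> drive_tool(
  targets="0.5 0 0 -4 0;0.5 0 0 -4 0;0.5 0 3 0 0;0.5 0 4 0 0;0.5 0 4 0 0;0.5 0 4 0 0;0.5 0 4 0 0;0.5 0 4 0 0",
)

```text
t: 24.35
tcp_pos: [0.5523, -0.2249, 0.2958]
eef_rot: [-0.0, 1.0, 0.028, -0.0]
contact_force: [1.5, 0.5, 0.2]
grip_width: 0.495
grasp_force: 0.0
```

```bash
cat >> h.py <<'E'
def scan(pic=None):
    st=robot.get_state();t=st["tcp_pos"];print("tcp",t.round(4),"phi",np.degrees(2*np.arctan2(st["eef_rot"][2],st["eef_rot"][1])).round(2),"t",st["t"])
    for n in("top","side"):
        c=viewer.camera(n);P=cloud(c);H=hsv(c);h,s=H[...,0],H[...,1];X,Y,Z=P[...,0],P[...,1],P[...,2]
        red=((h<6)|(h>174))&(s>140)
        r=(Z>.18)&(Z<.205)&(abs(Y)<.06)&(X>.4)&(X<.65)&red
        if r.sum()>20: print(n,"puzzle top",rect(P[r]),P[r][:,2].mean().round(4))
        ha=(Z>.046)&(Z<.058)&(X>.4)&(X<.65)&(Y>-.48)&(Y<.02)&(s<90)
        k,l,stt,ce=cv2.connectedComponentsWithStats(ha.astype(np.uint8))
        for i in range(1,k):
            if stt[i,4]>25 and max(stt[i,2:4])<25:
                x,y,w,hh,a=rect(P[l==i]); L=a if w>hh else a-90
                x0,y0=ce[i].astype(int); near=H[max(0,y0-14):y0+15,max(0,x0-14):x0+15].reshape(-1,3); g=near[near[:,1]>140]; hu=g[:,0]
                col=max((((hu<6)|(hu>174)).sum(),"R"),(((hu>50)&(hu<80)).sum(),"G"),(((hu>100)&(hu<125)).sum(),"B"))[1]
                print(n,"hanger",col,stt[i,4],"xy",x,y,"size",w,hh,"ang",round(L,1))
        if pic: cv2.imwrite(f"pics/{n}_{pic}.png",c["img"][:,:,::-1])
E
python3 -c "
from h import *
scan('5')"
```

```text
tcp [ 0.5523 -0.2249  0.2958] phi 3.22 t 24.35
top puzzle top [543.7, 6.3, 100.5, 30.8, 2.2] 0.1937
top hanger R 70 xy 579.6 -301.0 size 11.2 22.0 ang -14.8
top hanger R 39 xy 585.6 -363.5 size 11.2 14.9 ang -73.8
top hanger R 73 xy 524.0 -367.2 size 12.0 21.4 ang -0.1
side puzzle top [545.2, 8.0, 102.0, 32.2, 3.0] 0.1924
side hanger R 49 xy 469.8 -310.5 size 23.3 12.0 ang 15.3
side hanger B 53 xy 460.0 -246.2 size 12.8 23.7 ang -3.6
side hanger R 58 xy 525.2 -366.7 size 13.2 22.2 ang -3.6
side hanger R 56 xy 519.6 -303.3 size 23.4 12.1 ang 17.5
side hanger R 55 xy 515.9 -246.0 size 23.1 11.6 ang 9.6
side hanger R 60 xy 591.9 -364.3 size 14.6 21.2 ang -13.6
side hanger R 63 xy 580.7 -299.4 size 13.2 22.9 ang -16.4
```

View pics/side_5.png

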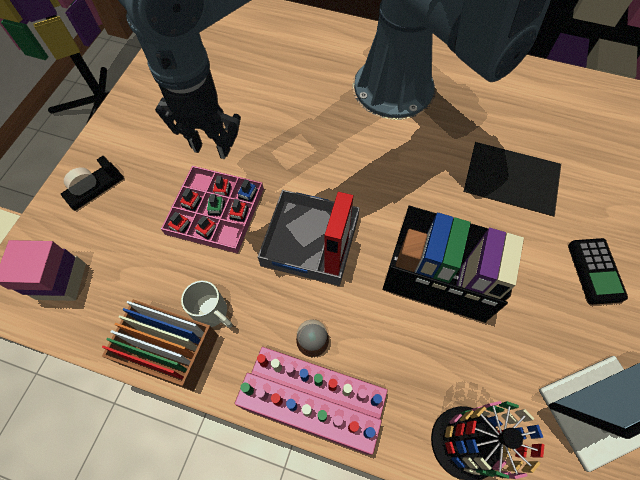

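The side view shows the red puzzle standing upright in the pocket at (340,235), the other four boxes upright in the rack, and the cabins unmoved. Next are the cabins, starting with the one at (0.515,−0.247).

>>> drive_tool(
  targets="0.5 -2 1 0 0;0.5 -1.9 1 0 0;0.5 0 0 0 -5.3;0.5 0 0 4 0;0.5 0 0 4 0;0.5 0 0 4 0;0.5 0 0 4 0;0.5 0 0 0 0",
  grip_force=30,
)

```text
t: 25.25
tcp_pos: [0.5109, -0.242, 0.13]
eef_rot: [-0.004, 0.997, 0.074, -0.004]
contact_force: [-0.7, 0.6, -0.3]
grip_width: 0.496
grasp_force: 0.0
```

>>> drive_tool(
  targets="0.5 0 0 0 0;0.5 0 0 0 0;0.5 0 0 0 0;0.5 0 0 0 0;0.5 0 0 0 0;0.5 0 0 0 0;0.5 0 0 0 0;0.5 0 0 0 0",
)

```text
t: 26.05
tcp_pos: [0.5146, -0.2455, 0.1361]
eef_rot: [-0.0, 0.997, 0.074, -0.0]
contact_force: [0.8, -0.9, -0.3]
grip_width: 0.496
grasp_force: 0.0
```

>>> drive_tool(
  targets="0.5 0.1 0.15 4 0;0.5 0 0 3 0;0.5 0 0 2 0;0.5 0 0 1 0;0.5 0 0 0 0;0.5 0 0 0 0;0.5 0 0 0 0;0.5 0 0 0 0",
)

```text
t: 26.85
tcp_pos: [0.5167, -0.2474, 0.0375]
eef_rot: [0.001, 0.997, 0.074, 0.001]
contact_force: [-0.7, -0.6, 0.8]
grip_width: 0.503
grasp_force: 0.0
```

>>> drive_tool(
  targets="0 0 0 0 0;0 0 0 0 0;0 0 0 0 0;0 0 0 0 0;0 0 0 0 0;0 0 0 0 0;0 0 0 -1 0;0 0 0 -3 0",
)

```text
t: 27.65
tcp_pos: [0.5144, -0.2453, 0.074]
eef_rot: [-0.002, 0.997, 0.074, -0.002]
contact_force: [-0.1, 0.1, -0.9]
grip_width: 0.127
grasp_force: 34.9
```

>>> drive_tool(
  targets="0 0 0 -4 0;0 0 0 -3 0;0 0 0 0 5.3;0 0 0 0 0;0 0 0 0 0;0 0 0 0 0;0 0 0 0 0;0 0 0 0 0",
)

```text
t: 28.45
tcp_pos: [0.5155, -0.2466, 0.1454]
eef_rot: [-0.0, 1.0, 0.028, -0.001]
contact_force: [-0.3, -0.2, -0.6]
grip_width: 0.127
grasp_force: 34.9
```

>>> drive_tool(
  targets="0 1.9 -2.9 0 0;0 2 -2.9 0 0;0 2 -2.9 0 0;0 1.9 -2.9 0 0;0 0 0 0 0;0 0 0 0 0;0 0 0 4 0;0 0 0 3 0",
)

```text
t: 29.25
tcp_pos: [0.5869, -0.1279, 0.0754]
eef_rot: [0.0, 1.0, 0.028, 0.0]
contact_force: [-0.8, -0.3, -1.3]
grip_width: 0.134
grasp_force: 34.9
```

>>> drive_tool(
  targets="0 0 0 2 0;0 0 0 1 0;0 0 0 0.4 0;0 0 0 0 0;0 0 0 0 0;0 0 0 0 0;0 0 0 0 0;0 0 0 0 0",
)

```text
t: 30.05
tcp_pos: [0.5876, -0.1267, 0.0428]
eef_rot: [0.0, 1.0, 0.028, 0.0]
contact_force: [-1.0, -1.1, -0.5]
grip_width: 0.131
grasp_force: 34.9
```

>>> drive_tool(
  targets="0 0 -0.6 0 0;0 0 -0.6 0 0;0 0 0 0 0;0 0 0 0.3 0;0 0 0 0.15 0;0 0 0 0 0;0 0 0 0 0;0 0 0 0 0",
)

```text
t: 30.85
tcp_pos: [0.5866, -0.1148, 0.0376]
eef_rot: [0.0, 1.0, 0.028, 0.0]
contact_force: [0.8, -0.5, -1.8]
grip_width: 0.133
grasp_force: 34.9
```

>>> drive_tool(
  targets="0.3 0 0 0 0;0.3 0 0 0 0;0.3 0 0 0 0;0.3 0 0 0 0;0.3 0 0 -2 0;0.3 0 0 -4 0;0.5 0 0 -4 0;0.5 0 0 0 0",
)

```text
t: 31.65
tcp_pos: [0.5906, -0.1162, 0.1444]
eef_rot: [0.002, 1.0, 0.028, 0.005]
contact_force: [1.3, -0.5, 0.1]
grip_width: 0.503
grasp_force: 0.0
```

```bash
python3 -c "
from h import *
scan('6')"
```

```text
tcp [ 0.5906 -0.1162  0.1444] phi 3.23 t 31.65
top puzzle top [545.0, 7.3, 98.5, 29.5, 1.7] 0.1938
top hanger R 58 xy 585.0 -112.9 size 9.6 21.4 ang -0.6
top hanger R 49 xy 576.0 -151.3 size 42.7 4.3 ang 3.2
top hanger R 68 xy 590.1 -364.5 size 12.1 21.6 ang -15.5
top hanger R 69 xy 579.6 -300.6 size 11.4 22.0 ang -13.3
top hanger R 73 xy 524.0 -367.8 size 12.7 21.9 ang -1.9
top hanger G 78 xy 518.7 -303.9 size 21.7 13.3 ang 15.6
top hanger R 68 xy 467.5 -312.2 size 20.9 12.6 ang 19.6
top hanger B 84 xy 458.1 -248.2 size 13.2 21.7 ang -2.6
side puzzle top [545.2, 8.0, 101.0, 32.1, 3.2] 0.1925
side hanger R 51 xy 470.6 -311.0 size 22.5 13.0 ang 15.8
side hanger R 60 xy 525.1 -366.8 size 13.6 22.1 ang -2.9
side hanger R 55 xy 520.9 -302.8 size 22.7 11.7 ang 20.0
side hanger R 61 xy 592.2 -363.7 size 14.0 20.9 ang -10.9
side hanger R 61 xy 581.2 -300.1 size 14.4 22.4 ang -5.9
side hanger R 53 xy 586.7 -111.8 size 22.5 10.1 ang 5.3
```

First cabin stands at (0.586,−0.112). Next is the one at (0.580,−0.300).

>>> drive_tool(
  targets="0.5 -0.3 3.6 0 0;0.5 -0.3 3.7 0 0;0.5 -0.4 3.7 0 0;0.5 -0.4 3.7 0 0;0.5 -0.3 3.7 0 8.1;0.5 0 0 0 8.1;0.5 0 0 0 0;0.5 0 0 0 0",
)

```text
t: 32.55
tcp_pos: [0.5791, -0.2983, 0.1358]
eef_rot: [-0.001, 0.994, -0.111, -0.001]
contact_force: [-0.1, -0.3, -0.2]
grip_width: 0.499
grasp_force: 0.0
```

>>> drive_tool(
  targets="0.5 0 0 3 0;0.5 0 0 2 0;0.5 0 0 0 0;0.5 0 0 0 0;0.5 0 0 0 0;0.5 0 0 0 0;0.5 0 0 0 0;0.5 0 0 0 0",
)

```text
t: 33.35
tcp_pos: [0.5802, -0.2996, 0.0883]
eef_rot: [0.0, 0.994, -0.113, 0.0]
contact_force: [-0.2, 0.1, -0.0]
grip_width: 0.501
grasp_force: 0.0
```

>>> drive_tool(
  targets="0.5 0 0 3 0;0.5 0 0 1.5 0;0.5 0 0 0.6 0;0.5 0 0 0 0;0.5 0 0 0 0;0 0 0 0 0;0 0 0 0 0;0 0 0 0 0",
)

```text
t: 34.15
tcp_pos: [0.5804, -0.2998, 0.0374]
eef_rot: [0.001, 0.994, -0.113, 0.001]
contact_force: [0.5, -0.6, 0.1]
grip_width: 0.135
grasp_force: 34.8
```

>>> drive_tool(
  targets="0 0 0 0 0;0 0 0 0 0;0 0 0 -2 0;0 0 0 -4 0;0 0 0 -4 0;0 0 0 0 -8.1;0 0 0 0 -8.1;0 0 0 0 0",
)

```text
t: 34.95
tcp_pos: [0.5797, -0.299, 0.1367]
eef_rot: [-0.0, 1.0, 0.029, -0.0]
contact_force: [-0.0, -0.5, -0.7]
grip_width: 0.132
grasp_force: 34.7
```

>>> drive_tool(
  targets="0 0 0 0 0;0 0 0 0 0;0 0 0 0 0;0 0 0 0 0;0 0 0 0 0;0 0 0 0 0;0 0 0 0 0;0 0 0 0 0",
)

```text
t: 35.75
tcp_pos: [0.58, -0.2994, 0.1367]
eef_rot: [0.0, 1.0, 0.028, 0.0]
contact_force: [-0.0, 0.7, -0.8]
grip_width: 0.132
grasp_force: 34.7
```

>>> drive_tool(
  targets="0 -0.7 -3.6 0 0;0 -0.8 -3.7 0 0;0 -0.8 -3.7 0 0;0 -0.8 -3.7 0 0;0 -0.7 -3.7 0 0;0 0 0 0 0;0 0 0 0 0;0 0 0 3 0",
)

```text
t: 36.55
tcp_pos: [0.5358, -0.1201, 0.1108]
eef_rot: [0.002, 1.0, 0.028, 0.005]
contact_force: [0.6, -0.8, 0.1]
grip_width: 0.133
grasp_force: 34.7
```

>>> drive_tool(
  targets="0 0 0 3 0;0 0 0 2.5 0;0 0 0 1 0;0 0 0 0.3 0;0 0 0 0 0;0 0 0 0 0;0 0 0 0 0;0 0 0 0 0",
)

```text
t: 37.35
tcp_pos: [0.5323, -0.118, 0.0396]
eef_rot: [0.0, 1.0, 0.028, 0.001]
contact_force: [0.7, -1.0, -1.3]
grip_width: 0.128
grasp_force: 34.6
```

>>> drive_tool(
  targets="0.3 0 0 0 0;0.3 0 0 0 0;0.3 0 0 0 0;0.3 0 0 0 0;0.3 0 0 -2 0;0.3 0 0 -4 0;0.5 0 0 -4 0;0.5 0 0 0 0",
)

```text
t: 38.15
tcp_pos: [0.5355, -0.1194, 0.1447]
eef_rot: [0.002, 1.0, 0.028, 0.005]
contact_force: [0.7, -0.3, -1.0]
grip_width: 0.497
grasp_force: 0.0
```

```bash
python3 -c "
from h import *
scan('7')"
```

```text
tcp [ 0.5355 -0.1194  0.1447] phi 3.23 t 38.15
top puzzle top [543.6, 6.3, 100.0, 30.9, 2.1] 0.1937
top hanger R 68 xy 590.5 -364.5 size 10.9 21.2 ang -8.6
top hanger R 50 xy 529.9 -116.8 size 10.1 18.0 ang -0.3
top hanger R 73 xy 523.7 -367.9 size 12.4 21.9 ang -4.4
top hanger G 76 xy 518.8 -304.4 size 21.8 12.9 ang 15.5
top hanger R 75 xy 468.0 -312.2 size 20.2 12.8 ang 16.3
top hanger B 50 xy 457.5 -250.8 size 8.9 23.4 ang -20.0
side puzzle top [545.4, 7.9, 100.6, 32.2, 3.4] 0.1924
side hanger R 48 xy 469.8 -310.4 size 22.2 12.9 ang 21.8
side hanger B 41 xy 461.9 -247.7 size 13.5 17.4 ang -10.0
side hanger R 57 xy 525.6 -366.9 size 13.1 22.0 ang -3.8
side hanger R 52 xy 520.9 -302.9 size 22.3 12.3 ang 16.0
side hanger R 64 xy 591.9 -363.7 size 13.4 22.3 ang -6.9
side hanger R 51 xy 533.7 -115.2 size 22.2 10.8 ang 7.2
side hanger R 57 xy 587.7 -112.5 size 21.5 12.3 ang 3.7
```

>>> drive_tool(
  targets="0.5 -0.3 4.1 0 0;0.5 -0.3 4.1 0 0;0.5 -0.4 4.2 0 0;0.5 -0.4 4.2 0 0;0.5 -0.4 4.2 0 0;0.5 -0.3 4 0 5.2;0.5 0 0 0 0;0.5 0 0 0 0",
)

```text
t: 39.05
tcp_pos: [0.5234, -0.3664, 0.1363]
eef_rot: [-0.001, 1.0, -0.018, -0.001]
contact_force: [-0.1, 0.8, -0.6]
grip_width: 0.5
grasp_force: 0.0
```

>>> drive_tool(
  targets="0.5 0 0 3 0;0.5 0 0 2 0;0.5 0 0 0 0;0.5 0 0 0 0;0.5 0 0 0 0;0.5 0 0 0 0;0.5 0 0 0 0;0.5 0 0 0 0",
)

```text
t: 39.85
tcp_pos: [0.5249, -0.3668, 0.0894]
eef_rot: [0.0, 1.0, -0.017, 0.0]
contact_force: [-0.0, -0.3, -0.4]
grip_width: 0.499
grasp_force: 0.0
```

>>> drive_tool(
  targets="0.5 0 0 3 0;0.5 0 0 1.5 0;0.5 0 0 0.7 0;0.5 0 0 0 0;0.5 0 0 0 0;0 0 0 0 0;0 0 0 0 0;0 0 0 0 0",
)

```text
t: 40.65
tcp_pos: [0.5249, -0.3668, 0.0373]
eef_rot: [0.0, 1.0, -0.017, 0.0]
contact_force: [-0.5, -1.0, 1.6]
grip_width: 0.131
grasp_force: 35.4
```

>>> drive_tool(
  targets="0 0 0 0 0;0 0 0 0 0;0 0 0 -2 0;0 0 0 -4 0;0 0 0 -4 0;0 0 0 0 -5.2;0 0 0 0 0;0 -0.6 -4.1 0 0",
)

```text
t: 41.45
tcp_pos: [0.5162, -0.329, 0.1359]
eef_rot: [0.001, 1.0, 0.025, 0.0]
contact_force: [0.2, 1.4, -0.6]
grip_width: 0.128
grasp_force: 35.0
```

>>> drive_tool(
  targets="0 -0.6 -4.1 0 0;0 -0.6 -4.2 0 0;0 -0.6 -4.2 0 0;0 -0.5 -4.2 0 0;0 -0.5 -4.1 0 0;0 0 0 0 0;0 0 0 0 0;0 0 0 0 0",
)

```text
t: 42.25
tcp_pos: [0.4767, -0.1204, 0.1361]
eef_rot: [-0.0, 1.0, 0.027, -0.0]
contact_force: [-0.6, 0.6, -1.5]
grip_width: 0.134
grasp_force: 35.0
```

>>> drive_tool(
  targets="0 0 0 4 0;0 0 0 3 0;0 0 0 2 0;0 0 0 0.8 0;0 0 0 0 0;0 0 0 0 0;0 0 0 0 0;0 0 0 0 0",
)

```text
t: 43.05
tcp_pos: [0.4771, -0.1203, 0.0391]
eef_rot: [0.0, 1.0, 0.028, 0.0]
contact_force: [1.0, -0.5, -0.4]
grip_width: 0.128
grasp_force: 35.4
```

>>> drive_tool(
  targets="0.3 0 0 0 0;0.3 0 0 0 0;0.3 0 0 0 0;0.3 0 0 0 0;0.3 0 0 -2 0;0.3 0 0 -4 0;0.5 0 0 -4 0;0.5 0 0 0 0",
)

```text
t: 43.85
tcp_pos: [0.4804, -0.1216, 0.1443]
eef_rot: [0.003, 1.0, 0.028, 0.005]
contact_force: [1.4, -0.2, 0.1]
grip_width: 0.493
grasp_force: 0.0
```

```bash
python3 -c "
from h import *
scan('8')"
```

```text
tcp [ 0.4804 -0.1216  0.1443] phi 3.23 t 43.85
top puzzle top [543.5, 6.3, 100.5, 30.9, 2.1] 0.1938
top hanger R 69 xy 589.8 -364.1 size 11.6 21.8 ang -13.4
top hanger R 37 xy 464.2 -27.3 size 34.9 3.9 ang 1.7
top hanger R 69 xy 467.9 -311.7 size 20.1 11.7 ang 13.5
top hanger R 47 xy 436.3 -1.9 size 4.0 40.8 ang -87.7
side puzzle top [545.3, 7.8, 102.7, 32.5, 3.1] 0.1925
side hanger R 49 xy 470.5 -310.5 size 21.2 12.6 ang 13.6
side hanger B 56 xy 460.1 -246.7 size 12.4 23.0 ang -2.9
side hanger R 56 xy 520.1 -303.4 size 23.4 11.8 ang 14.5
side hanger R 51 xy 477.4 -118.2 size 23.2 11.8 ang 4.3
side hanger R 59 xy 591.9 -363.9 size 15.2 21.2 ang -13.8
side hanger R 54 xy 534.3 -115.4 size 23.0 11.5 ang 2.8
side hanger R 54 xy 586.6 -112.8 size 22.3 11.6 ang 3.0
```

>>> drive_tool(
  targets="0.5 -0.3 3.8 0 0;0.5 -0.4 3.8 0 0;0.5 -0.4 3.8 0 0;0.5 -0.4 3.8 0 0;0.5 -0.4 3.8 0 0;0.5 0 0 0 -6.4;0.5 0 0 0 -6.4;0.5 0 0 0 0",
)

```text
t: 44.75
tcp_pos: [0.4673, -0.3101, 0.1365]
eef_rot: [-0.002, 0.99, 0.139, -0.001]
contact_force: [0.7, -1.0, -0.9]
grip_width: 0.503
grasp_force: 0.0
```

>>> drive_tool(
  targets="0.5 0 0 3 0;0.5 0 0 2 0;0.5 0 0 0 0;0.5 0 0 0 0;0.5 0 0 0 0;0.5 0 0 0 0;0.5 0 0 0 0;0.5 0 0 0 0",
)

```text
t: 45.55
tcp_pos: [0.4687, -0.3108, 0.0893]
eef_rot: [0.0, 0.99, 0.139, 0.0]
contact_force: [0.2, 0.0, 0.5]
grip_width: 0.501
grasp_force: 0.0
```

>>> drive_tool(
  targets="0.5 0 0 3 0;0.5 0 0 1.5 0;0.5 0 0 0.7 0;0.5 0 0 0 0;0.5 0 0 0 0;0 0 0 0 0;0 0 0 0 0;0 0 0 0 0",
)

```text
t: 46.35
tcp_pos: [0.4687, -0.3109, 0.0372]
eef_rot: [0.0, 0.99, 0.139, 0.0]
contact_force: [-1.1, 1.0, -0.1]
grip_width: 0.13
grasp_force: 34.8
```

>>> drive_tool(
  targets="0 0 0 0 0;0 0 0 0 0;0 0 0 -2 0;0 0 0 -4 0;0 0 0 -4 0;0 0 0 0 6.4;0 0 0 0 6.4;0 0 0 0 0",
)

```text
t: 47.15
tcp_pos: [0.4683, -0.3105, 0.1368]
eef_rot: [0.0, 1.0, 0.028, 0.0]
contact_force: [0.4, 0.5, -0.2]
grip_width: 0.13
grasp_force: 34.9
```

>>> drive_tool(
  targets="0 0.3 -3.8 0 0;0 0.3 -3.9 0 0;0 0.3 -3.9 0 0;0 0.3 -3.9 0 0;0 0.3 -3.9 0 0;0 0.4 -3.9 0 0;0 0 0 0 0;0 0 0 0 0",
)

```text
t: 47.95
tcp_pos: [0.4741, -0.0762, 0.1363]
eef_rot: [0.0, 1.0, 0.03, -0.0]
contact_force: [-0.3, -0.4, -1.5]
grip_width: 0.127
grasp_force: 34.8
```

>>> drive_tool(
  targets="0 0 0.1 4 0;0 0 0 3 0;0 0 0 2 0;0 0 0 0.8 0;0 0 0 0 0;0 0 0 0 0;0 0 0 0 0;0 0 0 0 0",
)

```text
t: 48.75
tcp_pos: [0.4748, -0.0784, 0.0391]
eef_rot: [0.0, 1.0, 0.028, 0.0]
contact_force: [-1.2, -0.4, -1.5]
grip_width: 0.127
grasp_force: 35.1
```

>>> drive_tool(
  targets="0.3 0 0 0 0;0.3 0 0 0 0;0.3 0 0 0 0;0.3 0 0 0 0;0.3 0 0 -2 0;0.3 0 0 -4 0;0.5 0 0 -4 0;0.5 0 0 0 0",
)

```text
t: 49.55
tcp_pos: [0.4781, -0.0794, 0.1442]
eef_rot: [0.002, 1.0, 0.028, 0.005]
contact_force: [0.2, -0.8, 0.2]
grip_width: 0.504
grasp_force: 0.0
```

```bash
python3 -c "
from h import *
scan('9')"
```

```text
tcp [ 0.4781 -0.0794  0.1442] phi 3.24 t 49.55
top puzzle top [543.8, 6.3, 100.2, 30.8, 2.1] 0.1939
top hanger R 61 xy 619.6 -131.7 size 46.4 16.1 ang 67.7
top hanger R 59 xy 600.8 -15.6 size 25.2 40.4 ang -24.5
top hanger R 70 xy 590.5 -363.7 size 11.8 22.2 ang -4.6
top hanger G 78 xy 518.8 -304.5 size 21.8 12.5 ang 18.5
top hanger B 78 xy 458.1 -247.8 size 12.7 21.2 ang -1.1
side puzzle top [545.0, 7.8, 101.9, 32.4, 3.0] 0.1925
side hanger B 51 xy 460.0 -247.0 size 22.4 12.6 ang 0.0
side hanger G 55 xy 521.4 -302.7 size 21.8 12.8 ang 14.6
side hanger R 55 xy 477.1 -118.0 size 23.2 12.0 ang 6.0
side hanger R 47 xy 473.6 -75.5 size 23.6 10.6 ang 11.3
side hanger R 62 xy 591.6 -363.8 size 14.0 21.9 ang -14.6
side hanger R 54 xy 534.6 -115.3 size 21.6 11.0 ang 4.9
side hanger R 54 xy 587.0 -112.3 size 21.2 10.9 ang 1.3
```

>>> drive_tool(
  targets="0.5 1.4 4.1 0 0;0.5 1.4 4.1 0 0;0.5 1.4 4.2 0 0;0.5 1.4 4.2 0 0;0.5 1.4 4.2 0 0;0.5 1.5 4.2 0 0;0.5 1.5 4.2 0 6.6;0.5 0 0 0 6.6",
)

```text
t: 50.45
tcp_pos: [0.5902, -0.3686, 0.1351]
eef_rot: [-0.0, 0.996, -0.091, -0.001]
contact_force: [-0.2, 0.8, -0.7]
grip_width: 0.506
grasp_force: 0.0
```

>>> drive_tool(
  targets="0.5 0 0 0 0;0.5 0 0 2 0;0.5 0 0 3 0;0.5 0 0 0 0;0.5 0 0 0 0;0.5 0 0 0 0;0.5 0 0 0 0;0.5 0 0 0 0",
)

```text
t: 51.25
tcp_pos: [0.5912, -0.3643, 0.0902]
eef_rot: [0.001, 0.996, -0.087, 0.001]
contact_force: [0.6, -0.0, 0.4]
grip_width: 0.5
grasp_force: 0.0
```

>>> drive_tool(
  targets="0.5 0 0 3 0;0.5 0 0 1.5 0;0.5 0 0 0.7 0;0.5 0 0 0 0;0.5 0 0 0 0;0 0 0 0 0;0 0 0 0 0;0 0 0 0 0",
)

```text
t: 52.05
tcp_pos: [0.591, -0.3642, 0.0375]
eef_rot: [0.0, 0.996, -0.087, 0.001]
contact_force: [0.0, -0.4, 2.7]
grip_width: 0.131
grasp_force: 35.2
```

>>> drive_tool(
  targets="0 0 0 0 0;0 0 0 0 0;0 0 0 -2 0;0 0 0 -4 0;0 0 0 -4 0;0 0 0 0 -6.6;0 0 0 0 -6.6;0 0 0 0 0",
)

```text
t: 52.85
tcp_pos: [0.5904, -0.3636, 0.1366]
eef_rot: [-0.0, 1.0, 0.029, -0.0]
contact_force: [-0.3, 0.2, -1.6]
grip_width: 0.125
grasp_force: 34.9
```

>>> drive_tool(
  targets="0 0.1 -4.1 0 0;0 0.1 -4.2 0 0;0 0.1 -4.2 0 0;0 0.2 -4.2 0 0;0 0.2 -4.2 0 0;0 0.2 -4.2 0 0;0 0.1 -4.2 0 0;0 0 0 0 0",
)

```text
t: 53.65
tcp_pos: [0.5829, -0.0654, 0.1358]
eef_rot: [-0.001, 1.0, 0.029, -0.001]
contact_force: [-0.2, -0.8, -0.7]
grip_width: 0.133
grasp_force: 34.9
```

>>> drive_tool(
  targets="0 0 0 0 0;0 0 0 0 0;0 0 0 0 0;0 0 0 0 0;0 0 0 0 0;0 0 0 0 0;0 0 0 0 0;0 0 0 0 0",
)

```text
t: 54.45
tcp_pos: [0.5841, -0.0708, 0.1366]
eef_rot: [-0.0, 1.0, 0.028, 0.0]
contact_force: [-0.5, 0.8, 0.6]
grip_width: 0.128
grasp_force: 34.9
```

>>> drive_tool(
  targets="0 0 0.1 4 0;0 0 0 3 0;0 0 0 2 0;0 0 0 0.8 0;0 0 0 0 0;0 0 0 0 0;0 0 0 0 0;0 0 0 0 0",
)

```text
t: 55.25
tcp_pos: [0.5845, -0.0718, 0.0391]
eef_rot: [0.0, 1.0, 0.028, 0.0]
contact_force: [-0.2, 0.4, -0.8]
grip_width: 0.132
grasp_force: 34.9
```

>>> drive_tool(
  targets="0.3 0 0 0 0;0.3 0 0 0 0;0.3 0 0 0 0;0.3 0 0 0 0;0.3 0 0 -2 0;0.3 0 0 -4 0;0 0 0 -4 0;0 0 0 -4 0",
)

```text
t: 56.05
tcp_pos: [0.5838, -0.0716, 0.1799]
eef_rot: [-0.0, 1.0, 0.028, -0.0]
contact_force: [0.5, -0.4, -0.1]
grip_width: 0.004
grasp_force: 0.0
```

>>> drive_tool(
  targets="0 0 0 -4 0;0 0 0 -4 0;0 0 0 -4 0;0 -3 -2 0 0;0 -3 -3 0 0;0 0 -4 0 0;0 0 -4 0 0;0 0 0 0 0",
)

```text
t: 56.85
tcp_pos: [0.5161, 0.0586, 0.299]
eef_rot: [-0.001, 1.0, 0.03, 0.0]
contact_force: [0.6, -0.9, -0.6]
grip_width: -0.001
grasp_force: 0.0
```

```bash
cat >> h.py <<'E'
def bk():
    for n in("top","side"):
        c=viewer.camera(n);P=cloud(c);H=hsv(c);h,s=H[...,0],H[...,1];X,Y,Z=P[...,0],P[...,1],P[...,2]
        b=(Z>.135)&(Z<.152)&(X>.49)&(X<.57)&(Y>.1)&(Y<.24)&(h>3)&(h<22)&(s>80)
        if b.sum()>20: print(n,"bookend",b.sum(),rect(P[b]),P[b].min(0).round(3),P[b].max(0).round(3))
        t=(Z>.188)&(Z<.206)&(X>.47)&(X<.6)&(Y>.15)&(Y<.37)
        k,l,stt,ce=cv2.connectedComponentsWithStats(t.astype(np.uint8))
        for i in range(1,k):
            if stt[i,4]>60: print(n,"tops",rect(P[l==i]))
E
python3 -c "
from h import *
scan('10');bk()
a=cv2.imread('pics/top_10.png')[220:360,90:540];b=cv2.imread('pics/side_10.png')[150:320,150:540]
cv2.imwrite('pics/m10.png',np.vstack([cv2.resize(a,(780,243)),cv2.resize(b,(780,340))]))"
```

```text
tcp [0.5161 0.0586 0.299 ] phi 3.48 t 56.85
top puzzle top [543.8, 4.5, 100.2, 30.7, 1.7] 0.1937
top hanger R 64 xy 583.3 -70.8 size 21.1 10.2 ang 0.9
top hanger R 62 xy 584.9 -113.7 size 20.6 10.7 ang 7.2
top hanger R 60 xy 531.9 -116.4 size 21.2 11.4 ang 0.7
top hanger G 75 xy 518.9 -304.4 size 21.6 12.7 ang 16.4
top hanger R 63 xy 473.1 -77.3 size 19.9 11.1 ang 3.8
top hanger R 61 xy 476.1 -118.8 size 19.4 10.9 ang 1.7
top hanger B 81 xy 458.1 -248.2 size 12.5 21.5 ang -1.6
side puzzle top [544.5, 9.5, 102.2, 32.1, 3.2] 0.1927
side hanger B 53 xy 460.4 -246.4 size 12.5 23.0 ang -2.6
side hanger G 57 xy 521.0 -302.9 size 22.6 12.8 ang 16.0
side hanger R 57 xy 477.6 -118.4 size 23.0 12.2 ang 3.3
side hanger R 48 xy 474.7 -76.3 size 22.4 11.4 ang 4.7
side hanger R 53 xy 533.7 -115.4 size 22.8 12.1 ang 3.8
side hanger R 56 xy 587.1 -112.3 size 21.5 11.9 ang 1.4
side hanger R 57 xy 585.3 -69.7 size 21.6 11.6 ang 4.6
top bookend 588 [531.6, 160.7, 59.0, 40.8, 0.1] [0.502 0.14  0.135] [0.561 0.181 0.152]
top tops [534.0, 312.8, 66.0, 100.6, 89.2]
top tops [521.8, 186.7, 20.9, 81.6, 81.7]
side bookend 586 [533.9, 161.2, 39.9, 61.1, 90.0] [0.503 0.141 0.135] [0.564 0.181 0.149]
side tops [533.7, 215.0, 65.4, 103.1, 89.3]
side tops [534.8, 313.8, 65.9, 102.5, 89.5]
```

View pics/m10.png

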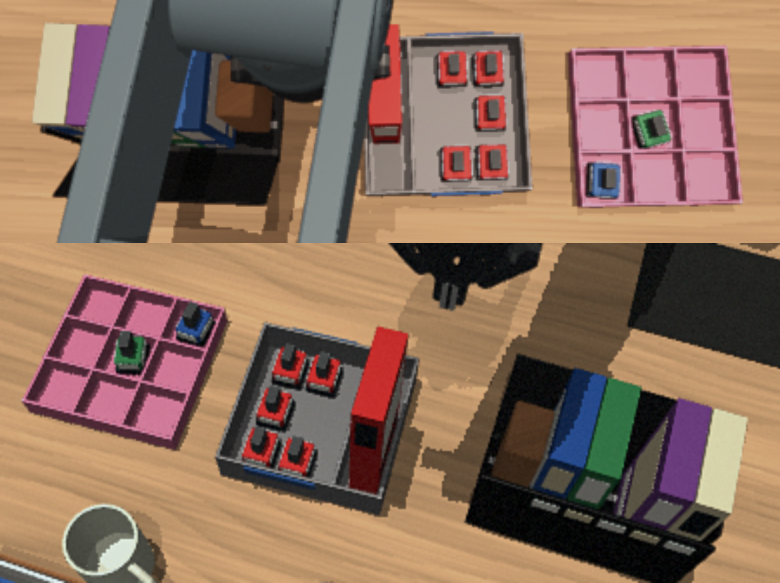

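All five red cabins and the puzzle stand in the tote; the blue and green cabins are untouched. The bookend's outer face is at y ≈ 0.141. I'll move down beside it.

>>> drive_tool(
  targets="0 0.9 -2.4 0 0;0 0.9 -2.5 0 3.7;0 0 0 0 0;0 0 0 4 0;0 0 0 4 0;0 0 0 4 0;0 0 0 3 0;0 0 0 2 0",
)

```text
t: 57.85
tcp_pos: [0.5307, 0.1028, 0.1257]
eef_rot: [0.0, 1.0, -0.005, -0.002]
contact_force: [0.8, -1.0, -0.1]
grip_width: -0.001
grasp_force: 0.0
```

>>> drive_tool(
  targets="0 0 0 0 0;0 0 0 0 0;0 0 0 0 0;0 0 0 0 0;0 0 0 0 0;0 0 0 0 0;0 0 0 0 0;0 0 0 0 0",
)

```text
t: 58.65
tcp_pos: [0.5322, 0.1047, 0.1287]
eef_rot: [0.0, 1.0, -0.004, 0.0]
contact_force: [0.2, 1.3, 0.3]
grip_width: -0.001
grasp_force: 0.0
```

>>> drive_tool(
  targets="0 0 -1 0 0;0 0 -0.8 0 0;0 0 -0.5 0 0;0 0 -0.5 0 0;0 0 -0.5 0 0;0 0 0 0 0;0 0 0 0 0;0 0 0 0 0",
)

```text
t: 59.45
tcp_pos: [0.5324, 0.1378, 0.1286]
eef_rot: [-0.0, 1.0, -0.004, -0.0]
contact_force: [0.0, -2.3, 0.3]
grip_width: 0.004
grasp_force: 0.7
```

>>> drive_tool(
  targets="0 0 -0.4 0 0;0 0 -0.4 0 0;0 0 -0.4 0 0;0 0 -0.3 0 0;0 0 -0.3 0 0;0 0 0 0 0;0 0 0 0 0;0 0 0 0 0",
)

```text
t: 60.25
tcp_pos: [0.5326, 0.1551, 0.1286]
eef_rot: [0.0, 1.0, -0.004, -0.0]
contact_force: [-0.4, -5.5, 0.6]
grip_width: 0.0
grasp_force: 2.6
```

```bash
python3 -c "
from h import *
s=robot.get_state();print(s['tcp_pos'],s['contact_force'])
bk()"
```

```text
[0.53255339 0.15513517 0.12859344] [-0.37680467 -5.52317786  0.5515578 ]
top bookend 65 [509.9, 201.4, 16.2, 14.0, 82.2] [0.503 0.193 0.136] [0.517 0.209 0.15 ]
top tops [540.0, 340.1, 10.2, 89.4, 89.2]
top tops [506.2, 238.6, 60.7, 46.4, 89.4]
side bookend 399 [536.9, 189.2, 41.5, 55.6, 89.5] [0.509 0.168 0.135] [0.565 0.21  0.152]
side tops [533.9, 228.2, 92.1, 102.5, 89.5]
side tops [534.9, 313.6, 65.6, 102.6, 89.3]
```

>>> drive_tool(
  targets="0 0 -0.3 0 0;0 0 -0.2 0 0;0 0 -0.1 0 0;0 0 0 0 0;0 0 0 0 0;0 0 0 0 0;0 0 0 0 0;0 0 0 0 0",
)

```text
t: 61.15
tcp_pos: [0.5326, 0.1611, 0.1286]
eef_rot: [0.0, 1.0, -0.004, -0.0]
contact_force: [-0.4, -5.0, 0.5]
grip_width: 0.002
grasp_force: 2.6
```

>>> drive_tool(
  targets="0 0 -0.1 0 0;0 0 0 0 0;0 0 0 0 0;0 0 0 0 0;0 0 0 0 0;0 0 0 0 0;0 0 0 0 0;0 0 0 0 0",
)

```text
t: 61.95
tcp_pos: [0.5326, 0.162, 0.1286]
eef_rot: [0.001, 1.0, -0.004, -0.0]
contact_force: [0.2, -5.3, 1.0]
grip_width: -0.004
grasp_force: 2.9
```

```bash
python3 -c "
from h import *
s=robot.get_state();print(s['tcp_pos'],s['contact_force'])
bk()"
```

```text
[0.53263768 0.16195994 0.12861593] [ 0.16687663 -5.2763443   0.98170467]
top bookend 49 [510.6, 210.4, 14.8, 12.3, 3.9] [0.503 0.204 0.141] [0.518 0.217 0.149]
top tops [506.1, 246.0, 61.3, 46.0, 89.4]
side bookend 396 [536.4, 195.5, 41.9, 57.3, 89.1] [0.508 0.174 0.135] [0.565 0.216 0.15 ]
side tops [534.9, 267.2, 158.5, 101.8, 89.2]
```

>>> drive_tool(
  targets="0 0 -0.05 0 0;0 0 -0.05 0 0;0 0 0 0 0;0 0 0 0 0;0 0 0 0 0;0 0 0 0 0;0 0 0 0 0;0 0 0 0 0",
)

```text
t: 62.85
tcp_pos: [0.5326, 0.1625, 0.1286]
eef_rot: [0.001, 1.0, -0.004, -0.0]
contact_force: [-1.0, -7.4, 0.9]
grip_width: 0.001
grasp_force: 3.8
```

>>> drive_tool(
  targets="0 0 1 0 0;0 0 2 0 0;0 0 2 0 0;0 0 0 -4 0;0 0 0 -4 0;0 0 0 -4 0;0 0 0 -4 0;0 0 0 -4 0",
)

```text
t: 63.65
tcp_pos: [0.532, 0.1139, 0.3303]
eef_rot: [-0.001, 1.0, -0.004, 0.0]
contact_force: [0.6, 0.2, -0.2]
grip_width: -0.001
grasp_force: 0.0
```

>>> drive_tool(
  targets="0 -4 0 0 0;0 -4 0 0 0;0 -4 0 0 0;0 -4 0 0 0;0 -4 0 0 0;0 0 0 0 0;0 0 0 0 0;0 0 0 0 0",
)

```text
t: 64.45
tcp_pos: [0.333, 0.1153, 0.3288]
eef_rot: [-0.0, 1.0, -0.004, 0.0]
contact_force: [0.1, 0.3, 0.2]
grip_width: 0.003
grasp_force: 0.0
```

```bash
python3 -c "
from h import *
scan('11');bk()
a=cv2.imread('pics/top_11.png')[210:360,90:540];b=cv2.imread('pics/side_11.png')[150:320,150:540]
cv2.imwrite('pics/m11.png',np.vstack([cv2.resize(a,(780,260)),cv2.resize(b,(780,340))]))"
```

```text
tcp [0.333  0.1153 0.3288] phi -0.48 t 64.45
top puzzle top [543.6, 6.3, 100.6, 30.8, 2.1] 0.1936
top hanger R 69 xy 583.5 -71.0 size 21.7 10.3 ang 0.3
top hanger R 62 xy 584.9 -113.5 size 21.1 10.9 ang 7.9
top hanger R 62 xy 532.0 -116.5 size 21.6 11.4 ang 0.0
top hanger G 75 xy 518.8 -304.3 size 21.7 13.0 ang 17.0
top hanger R 62 xy 472.9 -77.1 size 20.1 11.2 ang 5.4
top hanger R 65 xy 476.1 -119.0 size 19.6 11.0 ang 3.8
top hanger B 77 xy 458.1 -247.9 size 12.4 21.9 ang -2.5
side puzzle top [545.2, 7.8, 102.4, 32.3, 3.1] 0.1925
side hanger B 57 xy 460.0 -246.6 size 13.4 24.3 ang -5.4
side hanger G 50 xy 520.9 -302.9 size 22.9 11.5 ang 19.6
side hanger R 51 xy 477.3 -118.1 size 22.5 12.3 ang 4.4
side hanger R 49 xy 474.3 -76.5 size 21.9 11.6 ang 3.1
side hanger R 54 xy 533.9 -115.2 size 21.9 11.5 ang 1.5
side hanger R 53 xy 587.2 -112.4 size 21.3 11.2 ang 2.9
side hanger R 55 xy 585.7 -69.8 size 22.9 11.7 ang 1.3
top bookend 761 [532.6, 196.3, 40.5, 60.1, 89.7] [0.502 0.176 0.135] [0.563 0.217 0.152]
top tops [533.8, 280.8, 130.7, 100.7, 89.4]
side bookend 597 [534.6, 197.3, 39.8, 61.1, 89.4] [0.504 0.177 0.135] [0.565 0.217 0.149]
side tops [534.6, 281.8, 129.1, 102.1, 89.4]
```

View pics/m11.png

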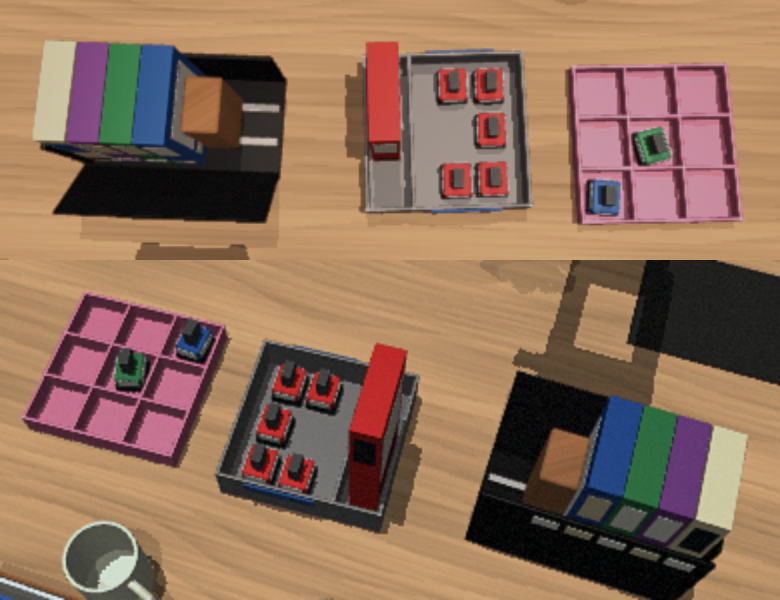

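The final view shows the row closed up, with bookend travel about 36 mm and the four puzzles upright. The red puzzle and all five red cabins stand in the tote, and nothing else has moved.

```bash
python3 -c "
from cell import robot
print(robot.sign_off())"
```

```text
the job is handed in; nothing more can be done
None
```

The job is handed in: the red puzzle stands upright in the tote's pocket, all five red cabins found in the bin stand on its wide side, the bookend has closed the row (about 36 mm of travel), and the cameras showed nothing else out of place.

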